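Set a sensor's air gap with a gauge blade

TASK

Set the air gap of the sensor over the steel dial with the long, thin gauge: lay its blade flat on the dial under the sensor, straight in until its end meets the hub, let go of it, and press down on the sensor's sleeve until the face just touches the blade, gently, for the face is delicate. Then draw the gauge out and lay it back flat on the mat, leaving the sensor at the height you set; use only this gauge and do not shift the other things.

Things in the scene. Friction and masses are not known exactly. Their poses are not given: they have to be found in the camera images.
- stand: Fixed stand; place and yaw vary. Origin on the table on the axis of a round level steel dial (diameter 280, top 62 above the table). +x runs from the sensor's axis (upright at x=-70, y=0) to the hub, away from the robot; z up. Five nests (40 x 36, parts on them up to 31 above the dial) sit at radius 97, at 0, +-60, +-120 degrees from +x; the lane from the near rim (x=-140) to the hub is free, 100 wide.
- hub_top (a point): Top centre of the round hub in the dial's middle: diameter 60, 18 high above the dial, so its near face is 30 mm from this point and 40 mm beyond the sensor's axis.
- column_top (a point): Top of the 40 x 40 aluminium column beside the dial, 257 above the table, at stand x=-70, y=+190. A black glide block (70 x 70 x 46) round it, level with the sleeve, and a flat arm 28 wide from block to sleeve move with the slide.
- dial_top (a point): Point on the dial's top surface straight below the sensor; axes as the stand's.
- slide (a joint): How far the sensor's slide has been pushed down the column, in m (0 top, 0.031 bottom). It glides with drag: about 5 N presses it down, about 11 N lifts it, and it stays where it is left. The arm, sleeve and sensor all move with it. When it stands at 0 the sensor's face is 34 mm above the dial.
- sleeve_top (a point): Centre of the flat round top of the sleeve (aluminium, diameter 36, 46 high, upright) that carries the sensor; the place to press. It moves with the slide; its height is 76 mm above the sensor's face while nothing pushes the face.
- sensor_face (a point): Centre of the sensor's flat, downward-looking face, at the lower end of the barrel.
- sensor: The sensor: a threaded steel barrel, diameter 18, sticking 30 out of the sleeve's underside, origin at the centre of its face. It is sprung in the sleeve: when the face meets something it gives way upward, starting at about 1 N and rising 3 N per mm, up to 8 mm. When free again it springs back down.
- gauge_grip (a point): The long, thin gauge: an aluminium blade 160 long, 30 wide and 6 thick, with a black upright handle on top of its near end (50 long, 16 wide, 28 high, so the top is 34 above the blade's underside). About 0.1 kg. This point is the centre of the handle, 20 above the blade's underside; x runs along the blade from handle to tip, z up.
- gauge_tip (a point): Middle of the blade's free end, 135 mm along x from the handle's centre and 3 mm above the blade's underside; axes as the gauge's.
- mat: Thin grey mat fixed on the table, 200 (x) x 240 (y) x 3, on which both gauges lie at the start, side by side, with their handles towards the robot. Origin at its centre, on the table.
- thick_grip (a point): The other gauge, not to be used: 12 thick and only 110 long, 30 wide, same handle; this point is the centre of its handle, 26 above its underside; x along its blade.
- spray: Spray can, diameter 52, 190 high, standing; origin under its centre.
- bin: Small open blue bin, 130 x 100 x 60; origin under its centre.
- motor: Gearmotor lying down, about 110 x 42 x 42; origin under it.
- tape: Black roll of tape lying flat, diameter 90, 19 high; origin under its centre.
- driver: Screwdriver lying down along its x, about 200 long; origin under its middle.
- meter: Multimeter lying on its back, 170 x 82 x 45; origin under its centre.
Things that resemble listed ones, but are neither listed nor needed, are in the scene too. What is shaped like the part that bears gauge_grip but red is not meant.

How it is judged:
By the outcome, as a careful person would: the job done as asked, in the order asked, and still so for the second after the job is handed in, with the robot touching nothing.
It also fails if it takes over 72 s, if anything falls off the work surface, if the arm or the gripper's body presses on something with over 40 N, if the wrist force passes 120 N, or if a joint passes its speed limit or range.

ROBOT

A 6-joint arm with a two-finger parallel gripper is mounted at the origin on the work surface. World frame = base frame: x ahead of the robot, y to its left, z up, the work surface at z = 0. Lengths are in m, angles in rad, forces in N, time in s.
With the tool pointing down it reaches from about 0.425 to 0.95 m from the base axis. Payload 14.7 kg.
Tool frame: the origin (TCP) lies at the very end of the fingers, on their centre line; the grasp point (between the pads) lies 19 mm behind it; z points along the fingers, y is the direction in which the jaws open and shut (so a half turn about z gives the same grasp; the last joint's range is limited). The gripper opens to 85 mm and grips with 20 to 120 N. Pads are 22 mm wide; open, the fingers measure 114 mm over their backs; the gripper's body (76 mm by 85 mm) begins 54 mm behind the grasp point. The pads swing forward as they close: fully open they stand 13 mm farther back than shut.
Start: joints at [-1.229, 0.48, 1.596, -0, 1.065, -0.047], TCP at [0.246, -0.601, 0.208] pointing down, gripper open.
Joint ranges: [-2.75, 2.75], [-0.82, 2.05], [0.23, 2.67], [-1.56, 4.7], [0.09, 2.69], [-2.92, 2.92]. Speed limits (rad/s): [1.89, 1.89, 2.39, 3.01, 3.01, 3.01].

INTERFACE

Orientations are given as a 3x3 rotation matrix whose columns are the frame's x, y, z axes.
In Python, from plant import readout, viewer, order gives the robot as it stands. The module is installed in compiled form; this text tells all that it offers.
- The arm moves only by the shell command python3 -m handwheel 'ROWS' [OPENING] [FORCE]. ROWS is text: rows parted by semicolons, each of 4 numbers parted by spaces: the shift along the world's x, y, z in m, then the turn about the world's z in degrees. A call has 1 to 20 rows; each row shifts and turns the commanded pose from where the row before left it; what a row does not reach is not made up. A row lasts 1/10 s, in which the tool goes at most 50 mm and 8.59 degrees, less where a joint would pass 70% of its speed; a pose out of reach is approached as far as the arm can. A call is refused whole if a number of a shift passes 0.05 or a number of a turn 8.59, either way. A call with a gripper value outside its range is refused whole. OPENING is the finger opening in m, from 0 to 0.0854, set as the call begins (- or left out, the last holds). The fingers move at their own pace and stop on an object; FORCE is the grip in N (left out, the last holds). Time passes only in rows, so rows that do not move let the fingers close. It gives the time, the measured TCP pose, the force and the opening at its end, in the units of the state.
- readout.state(): the state, without advancing time (a new reading comes with each control period).
- viewer.grab_frame(name): name is "side" or "top"; returns the picture (420x560x3 uint8, red, green, blue); there is no depth.
- viewer.camera_info(name): a dict with "K" (3x3 intrinsics, pixels), "extrinsics" (4x4, takes a point from camera to world coordinates). Camera axes: x right, y down, z forward; pixel columns grow to the right and rows downward; lengths in m; the calibration is good to about 2 mm. A picture is of the moment at which its call begins. camera_info takes no time and is no camera call.
- order.finish_job(): hands the job in, once; it reports no verdict.
The state is a dict: "t": time; "joint_positions": joint angles; "qvel": joint speeds; "tau": joint torques, N m; "tcp_pos": TCP position; "tool_rot": TCP orientation; "contact_force": force on the tool from outside, world axes, zero at the start; "wrist_torque": the same for the moment, N m; "width": finger opening in m.
Only numpy, scipy, OpenCV 4.12 (cv2) and the standard library are available. Lean on these libraries where they do the work, as an engineer would, in place of code of your own. Each camera call takes 0.05 s, during which the arm holds its last target.

## Working session

There is one attempt and no reset: what is moved stays moved. The work goes in short steps, Python scripts to look and compute and a shell command to move; the robot and the scene stay as the last step left them, time stands still between calls to the robot, and variables do not carry over. Pictures are saved under pics/ and viewed, and the job is handed in when it is done.

```bash
mkdir -p pics
cat > h.py <<'E'
import numpy as np, cv2
from plant import readout, viewer, order
def cam(n):
    c=viewer.camera_info(n); return np.array(c["K"]),np.array(c["extrinsics"])
def proj(n,P):
    K,E=cam(n); P=np.atleast_2d(P); p=(np.linalg.inv(E)@np.c_[P,np.ones(len(P))].T)[:3]
    q=K@p; return (q[:2]/q[2]).T
def ray(n,uv):
    K,E=cam(n); d=E[:3,:3]@np.linalg.inv(K)@np.array([uv[0],uv[1],1.]); return E[:3,3],d/np.linalg.norm(d)
def onz(n,uv,z):
    o,d=ray(n,uv); return o+d*(z-o[2])/d[2]
def tri(u1,u2):
    o1,d1=ray("side",u1);o2,d2=ray("top",u2)
    A=np.c_[d1,-d2]; s=np.linalg.lstsq(A,o2-o1,rcond=None)[0]
    a=o1+d1*s[0];b=o2+d2*s[1]; return (a+b)/2,np.linalg.norm(a-b)
def grab(n,f):
    im=viewer.grab_frame(n); cv2.imwrite("pics/"+f+".png",cv2.cvtColor(im,cv2.COLOR_RGB2BGR)); return im
def crop(src,f,x0,y0,x1,y1,s):
    im=cv2.imread("pics/"+src+".png")[y0:y1,x0:x1]; cv2.imwrite("pics/"+f+".png",cv2.resize(im,None,fx=s,fy=s,interpolation=cv2.INTER_CUBIC))
E
python3 - <<'E'
from h import *
grab("side","s0");grab("top","t0")
for n in("side","top"): 
    K,E=cam(n);print(n,K.round(1).tolist(),E.round(3).tolist())
s=readout.state();print(s["t"],s["tcp_pos"],s["width"]);print(np.round(s["tool_rot"],3))
E
```

```text
side [[456.9, 0.0, 282.7], [0.0, 456.9, 216.3], [0.0, 0.0, 1.0]] [[-0.866, -0.368, 0.338, 0.071], [-0.5, 0.638, -0.586, 0.789], [-0.0, -0.676, -0.737, 1.149], [0.0, 0.0, 0.0, 1.0]]
top [[405.2, 0.0, 278.7], [0.0, 405.2, 206.4], [0.0, 0.0, 1.0]] [[-0.018, -0.995, 0.094, 0.417], [-0.999, 0.02, 0.025, -0.024], [-0.027, -0.093, -0.995, 1.247], [0.0, 0.0, 0.0, 1.0]]
0.1 [ 0.24628536 -0.60110533  0.20746159] 0.085485697334824
[[ 0.925  0.379 -0.   ]
 [ 0.379 -0.925  0.001]
 [ 0.    -0.001 -1.   ]]
```

View pics/s0.png

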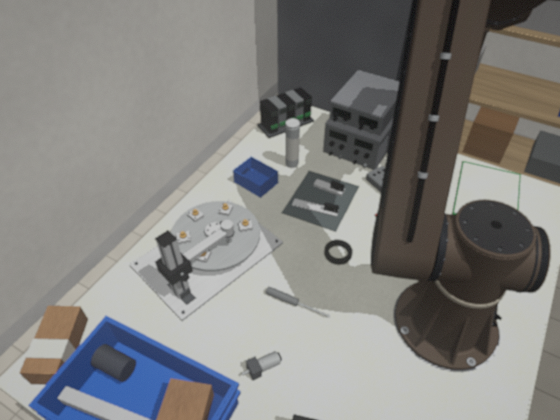

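View pics/t0.png

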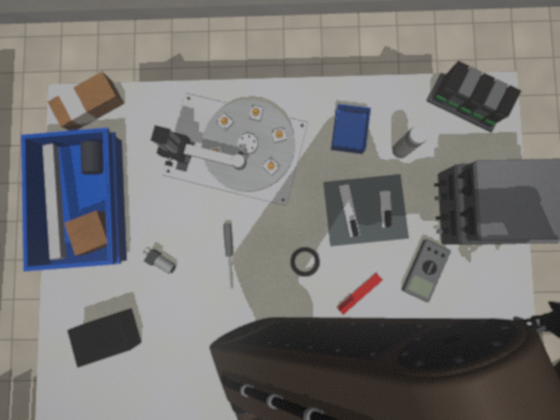

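Run:
```python
from h import *
crop("t0","t0a",315,165,415,250,8);crop("s0","s0a",280,160,370,230,8)
crop("t0","t0b",145,85,315,210,4.7);crop("s0","s0b",120,180,300,320,4.4)
```

```text
(no output)
```

View pics/t0a.png

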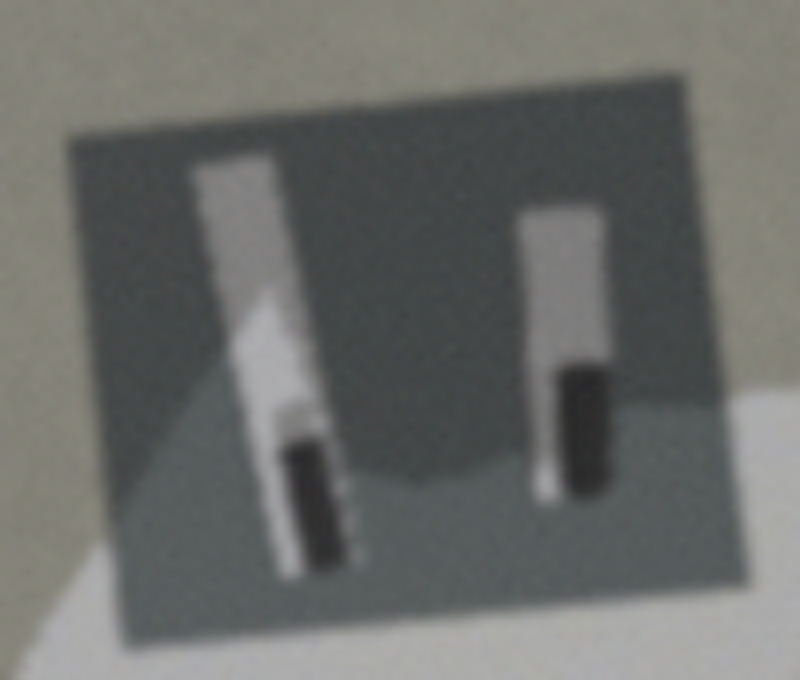

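View pics/s0a.png

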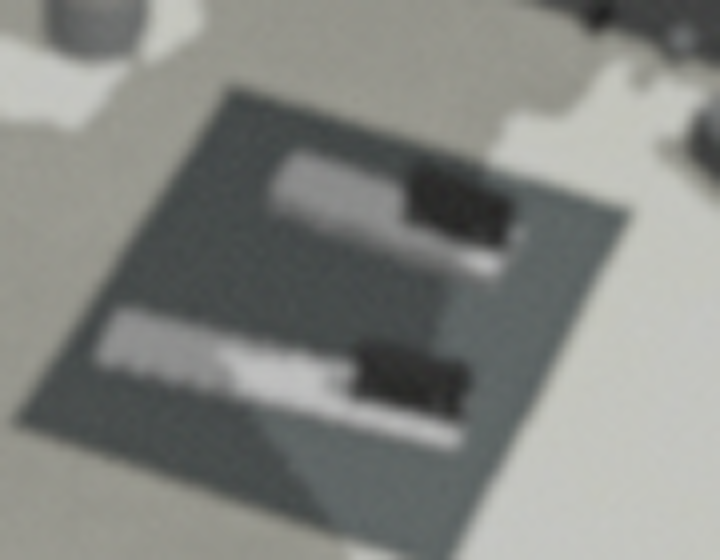

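View pics/t0b.png

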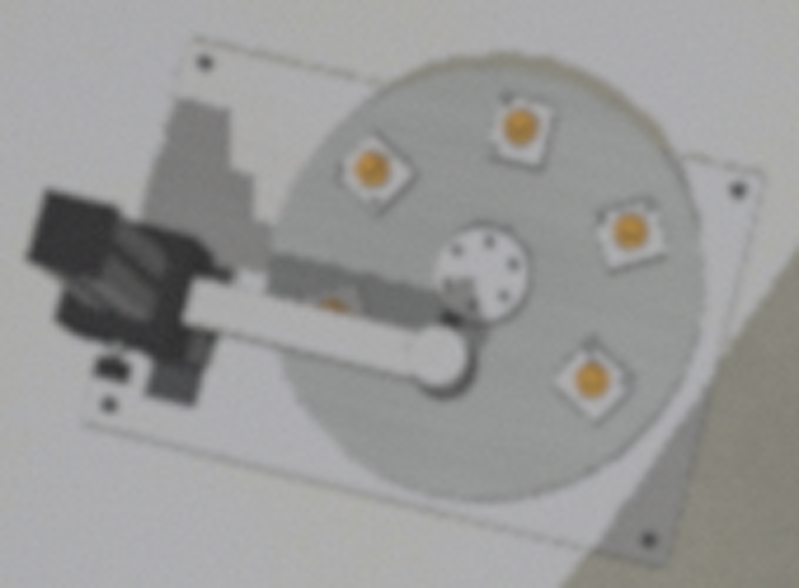

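View pics/s0b.png

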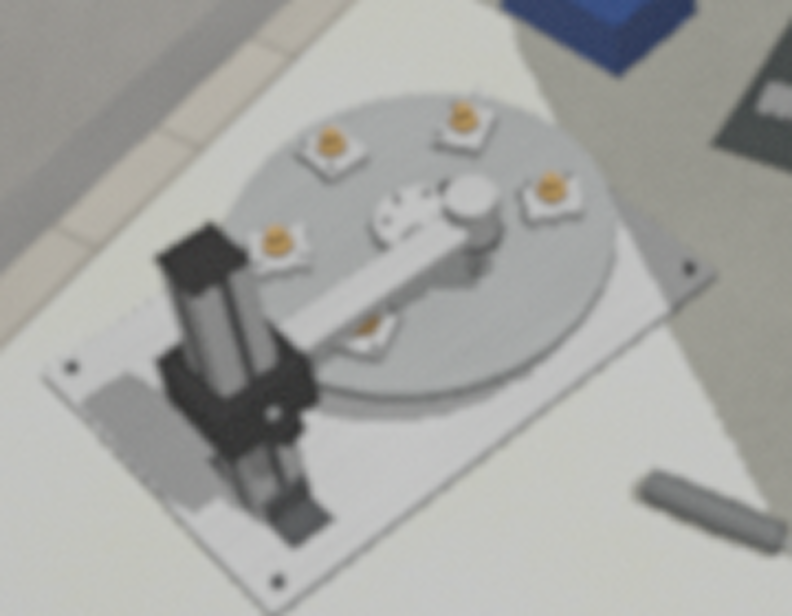

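Run:
```python
from h import *
T=lambda x,y:(315+x/8-.45,165+y/8-.45)
S=lambda x,y:(280+x/8-.45,160+y/8-.45)
print("tip tri",tri(S(108,332),T(230,160)))
print("tipL",tri(S(95,358),T(191,166)),"tipR",tri(S(120,308),T(270,156)))
print("handle near top edge centre",tri(S(440,361),T(328,568)))
for z in(.009,):
    for p in[(191,166),(271,156),(285,578),(362,566)]: print("top",p,onz("top",T(*p),z).round(4))
    for p in[(95,358),(122,307),(458,446)]: print("side",p,onz("side",S(*p),z).round(4))
print("handletop ctr@.037",onz("top",T(316,505),.037))
T2=lambda x,y:(145+x/4.7-.4,85+y/4.7-.4)
S2=lambda x,y:(120+x/4.4-.4,180+y/4.4-.4)
print("hub",tri(S2(410,215),T2(481,275)),onz("top",T2(481,275),.08))
print("sleeve",tri(S2(471,197),T2(441,357)))
print("column",tri(S2(202,258),T2(72,229)))
print("nests")
for s,t in[((332,145),(372,168)),((464,118),(519,127)),((551,188),(630,231)),((277,240),(335,305))]:print(tri(S2(*s),T2(*t)), onz("top",T2(*t),.09).round(3))
for t in [(204,62),(738,190),(648,540),(109,404)]: print(onz("top",T2(*t),.01).round(3))
```

```text
tip tri (array([ 0.59640656, -0.19198656,  0.01569484]), np.float64(0.00015761619615724866))
tipL (array([ 0.59470302, -0.17737963,  0.01342595]), np.float64(0.0002437414897923631)) tipR (array([ 0.59804559, -0.20688028,  0.01655724]), np.float64(0.001041793350791972))
handle near top edge centre (array([ 0.44507623, -0.21498745,  0.05485488]), np.float64(0.011668557235573798))
top (191, 166) [ 0.5955 -0.1779  0.009 ]
top (271, 156) [ 0.5987 -0.2086  0.009 ]
top (285, 578) [ 0.4371 -0.2084  0.009 ]
top (362, 566) [ 0.4411 -0.2376  0.009 ]
side (95, 358) [ 0.5966 -0.1812  0.009 ]
side (122, 307) [ 0.6016 -0.2143  0.009 ]
side (458, 446) [ 0.4379 -0.2129  0.009 ]
handletop ctr@.037 [ 0.46347223 -0.21664034  0.037     ]
hub (array([0.71723978, 0.09565195, 0.08645185]), np.float64(0.005596015635276457)) [0.71626083 0.09508887 0.08      ]
sleeve (array([0.64875755, 0.11114623, 0.15987605]), np.float64(0.0020357925605818065))
column (array([0.70027193, 0.29527823, 0.25844852]), np.float64(0.0015339084135058433))
nests
(array([0.74417838, 0.14199935, 0.19110963]), np.float64(0.015237400681721105)) [0.784 0.162 0.09 ]
(array([0.74613318, 0.0503231 , 0.15011637]), np.float64(0.081942204958631)) [0.807 0.069 0.09 ]
(array([ 0.71911317, -0.01005748,  0.02945484]), np.float64(0.07539110510252216)) [0.739 0.001 0.09 ]
(array([0.71039265, 0.19021785, 0.15150052]), np.float64(0.06253433273117037)) [0.697 0.185 0.09 ]
[0.885 0.288 0.01 ]
[ 0.788 -0.069  0.01 ]
[ 0.555 -0.005  0.01 ]
[0.653 0.35  0.01 ]
```

Run:
```python
from h import *
for p in[(440,200),(443,243),(450,240)]:
    for z in(.0,.1,.2): print("instr",p,z,onz("top",p,z).round(3))
for p in[(445,240),(411,300)]: print("meter",onz("top",p,.045).round(3))
im=cv2.imread("pics/t0.png"); hsv=cv2.cvtColor(im,cv2.COLOR_BGR2HSV)
# stand check by projection of model points from estimate
def st(x0,y0,yaw,pts):
    c,s=np.cos(yaw),np.sin(yaw);p=np.array(pts,float);q=p.copy();q[:,0]=x0+c*p[:,0]-s*p[:,1];q[:,1]=y0+s*p[:,0]+c*p[:,1];return q
a=np.linspace(0,2*np.pi,90)
pts=[(.14*np.cos(t),.14*np.sin(t),.062) for t in a]+[(.03*np.cos(t),.03*np.sin(t),.08) for t in a]+[(-.07+.018*np.cos(t),.018*np.sin(t),.172) for t in a]+[(-.07+i*.02,.19+j*.02,.257) for i in(-1,1) for j in(-1,1)]
P=st(.7165,.0953,np.radians(-15.2),pts)
for n,f,b,s in(("top","t0",(145,85,315,210),4.7),("side","s0",(120,180,300,320),4.4)):
    im=cv2.imread(f"pics/{f}.png")[b[1]:b[3],b[0]:b[2]]; im=cv2.resize(im,None,fx=s,fy=s,interpolation=cv2.INTER_CUBIC)
    for u in (proj(n,P)-b[:2]+.5)*s: cv2.circle(im,tuple(int(v) for v in u),1,(0,0,255),-1)
    cv2.imwrite(f"pics/ov_{n}.png",im)
```

```text
instr (440, 200) 0.0 [ 0.545 -0.487  0.   ]
instr (440, 200) 0.1 [ 0.534 -0.45   0.1  ]
instr (440, 200) 0.2 [ 0.524 -0.413  0.2  ]
instr (443, 243) 0.0 [ 0.413 -0.489  0.   ]
instr (443, 243) 0.1 [ 0.414 -0.452  0.1  ]
instr (443, 243) 0.2 [ 0.414 -0.415  0.2  ]
instr (450, 240) 0.0 [ 0.422 -0.511  0.   ]
instr (450, 240) 0.1 [ 0.422 -0.472  0.1  ]
instr (450, 240) 0.2 [ 0.421 -0.433  0.2  ]
meter [ 0.422 -0.479  0.045]
meter [ 0.251 -0.372  0.045]
```

View pics/ov_top.png

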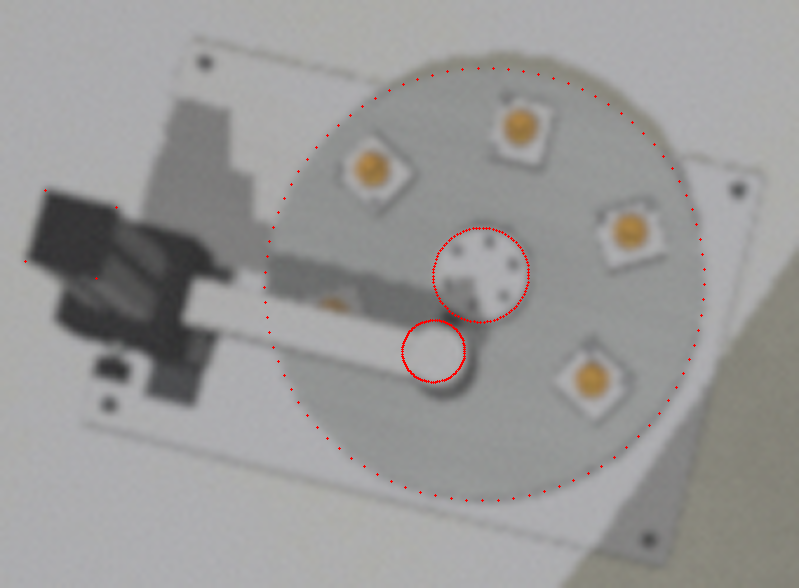

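View pics/ov_side.png

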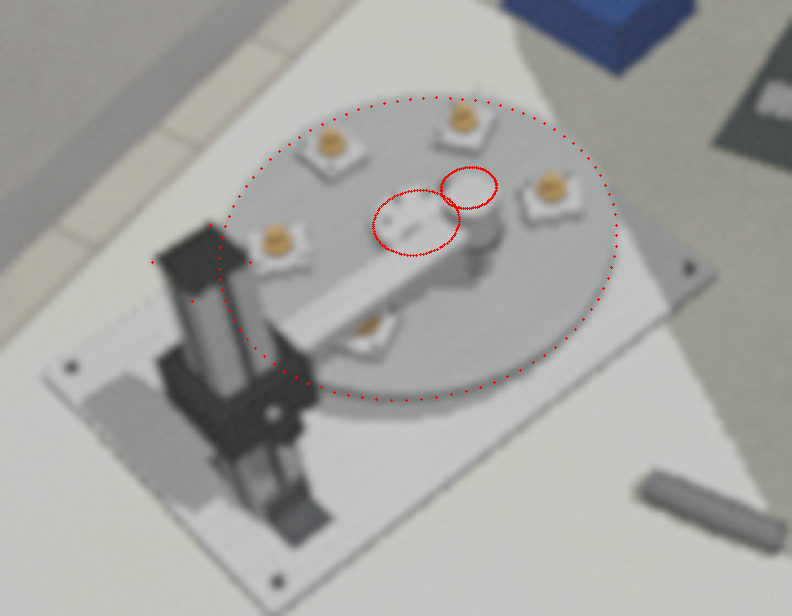

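```bash
python3 -m handwheel '0.004 0.015 0 0;0.007 0.026 0 0;0.007 0.027 0 0;0.007 0.027 0 0;0.007 0.027 0 0;0.007 0.027 0 0;0.008 0.026 0 0;0.01 0.025 0 -1.45;0.018 0.024 0 -1.45;0.02 0.024 0 -1.45;0.02 0.024 0 -1.45;0.02 0.024 0 -1.45;0.02 0.024 0 -1.45;0.022 0.023 0 -1.45;0.022 0.022 0 -1.45;0.015 0.015 0 0;0.004 0.0075 0 0;0 0 -0.04 0;0 0 -0.03 0' 0.05 40
python3 - <<'E'
from h import *
grab("side","s1");grab("top","t1")
s=readout.state();print(s["t"],s["tcp_pos"],s["contact_force"]);print(np.round(s["tool_rot"],3))
print(proj("top",s["tcp_pos"]),proj("side",s["tcp_pos"]))
crop("t1","t1a",280,150,420,250,5.5);crop("s1","s1a",250,130,390,230,5.5)
E
```

```text
t: 2.0
tcp_pos: [0.4638, -0.2134, 0.1371]
tool_rot: [[0.983, 0.186, 0.001], [0.186, -0.983, -0.0], [0.0, 0.0, -1.0]]
contact_force: [-0.2, -0.2, -0.5]
width: 0.0497
2.1 [ 0.4614005  -0.21252507  0.13506943] [ 0.32536621 -0.00818429  1.29312994]
[[ 0.983  0.185 -0.006]
 [ 0.185 -0.983  0.003]
 [-0.005 -0.004 -1.   ]]
[[358.24963028 226.98831447]] [[333.53079502 186.0265965 ]]
```

View pics/t1a.png

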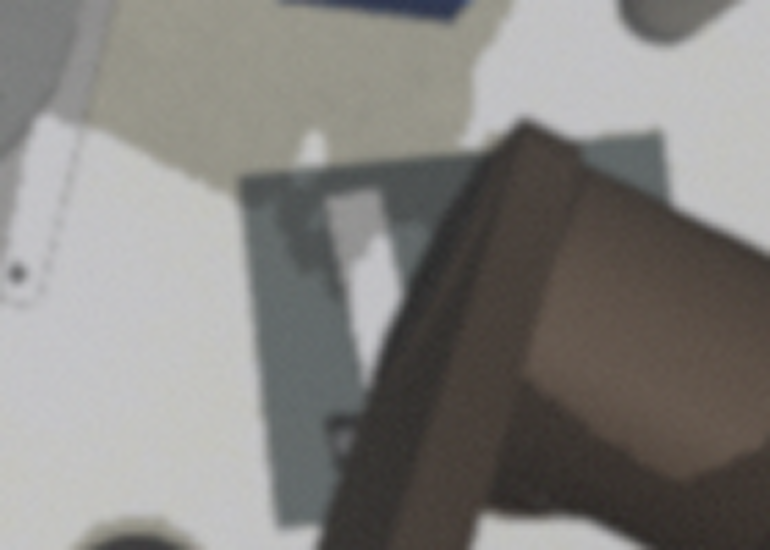

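View pics/s1a.png

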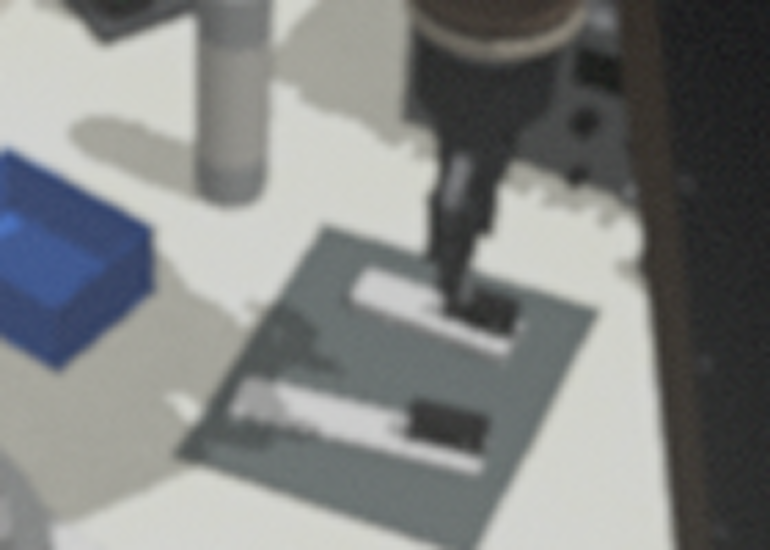

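```bash
python3 -m handwheel '0 0 0 0;0 0 -0.04 0;0 0 -0.03 0;0 0 -0.01 0;0 0 0 0;0 0 0 0' 0.05 40
python3 - <<'E'
from h import *
grab("side","s2")
s=readout.state();print(s["t"],s["tcp_pos"],s["contact_force"]);print(np.round(s["tool_rot"],3))
crop("s2","s2a",280,140,370,215,8);print((proj("side",s["tcp_pos"])-[280,140]+.5)*8)
print((proj("side",[[.4643,-.2183,.037],[.4397,-.2229,.037],[.4889,-.2137,.037]])-[280,140]+.5)*8)
E
```

```text
t: 2.7
tcp_pos: [0.4653, -0.2146, 0.0595]
tool_rot: [[0.983, 0.185, 0.002], [0.185, -0.983, -0.001], [0.001, 0.001, -1.0]]
contact_force: [-0.2, 0.8, -0.0]
width: 0.0501
2.75 [ 0.46546361 -0.2145988   0.05969485] [-0.0065473  -0.03624635  0.21340251]
[[ 0.983  0.185  0.002]
 [ 0.185 -0.983 -0.001]
 [ 0.002  0.001 -1.   ]]
[[410.80240396 496.99106583]]
[[412.96458099 530.20256304]
 [470.53241846 544.46755846]
 [355.81534372 516.04129445]]
```

View pics/s2a.png

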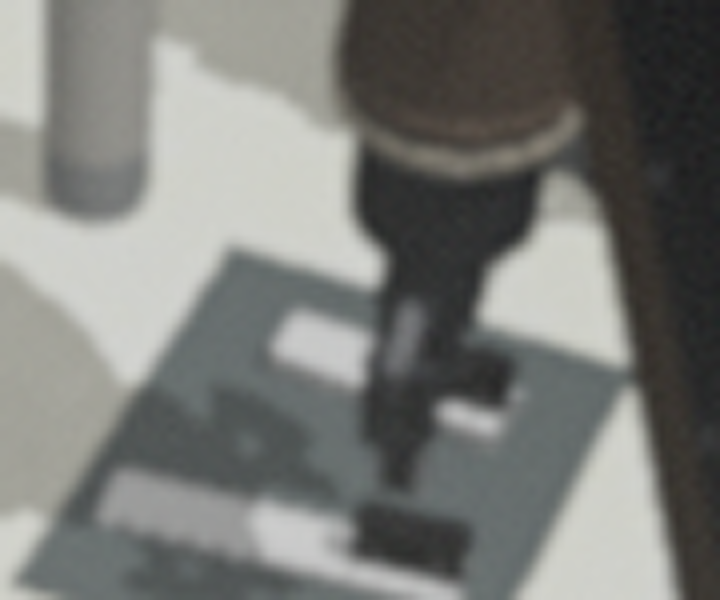

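```bash
python3 -m handwheel '-0.001 -0.004 -0.01 0;0 0 -0.015 0;0 0 -0.012 0;0 0 -0.0075 0;0 0 0 0;0 0 0 0' 0.05 40
python3 -m handwheel '0 0 0 0;0 0 0 0;0 0 0 0;0 0 0 0;0 0 0 0' 0 40
python3 - <<'E'
from h import *
grab("side","s3")
s=readout.state();print(s["t"],s["tcp_pos"],s["contact_force"],s["width"])
crop("s3","s3a",280,140,370,215,8)
E
```

```text
t: 3.35
tcp_pos: [0.4634, -0.218, 0.0135]
tool_rot: [[0.983, 0.185, -0.0], [0.185, -0.983, 0.0], [-0.0, -0.0, -1.0]]
contact_force: [-0.9, -0.5, -0.0]
width: 0.05
t: 3.85
tcp_pos: [0.4636, -0.2181, 0.0137]
tool_rot: [[0.983, 0.185, 0.0], [0.185, -0.983, -0.0], [0.0, 0.0, -1.0]]
contact_force: [1.1, -0.3, 5.4]
width: -0.0001
3.9 [ 0.4636121  -0.21805554  0.01374245] [-0.0209237  -0.15691146  6.9507881 ] -0.0005848242817439328
```

View pics/s3a.png

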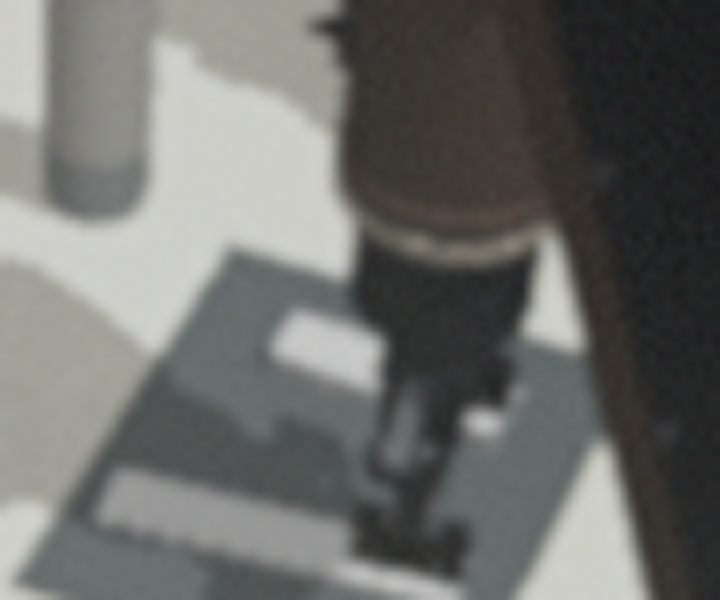

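Run:
```python
from h import *
grab("top","t3")
crop("s3","s3b",310,175,360,215,16);crop("t3","t3b",300,150,420,250,6)
s=readout.state();print((proj("side",s["tcp_pos"])-[310,175]+.5)*16,(proj("side",s["tcp_pos"]+[0,0,.0233])-[310,175]+.5)*16)
```

```text
[[339.75769604 577.83563296]] [[348.30244376 502.09652622]]
```

View pics/s3b.png

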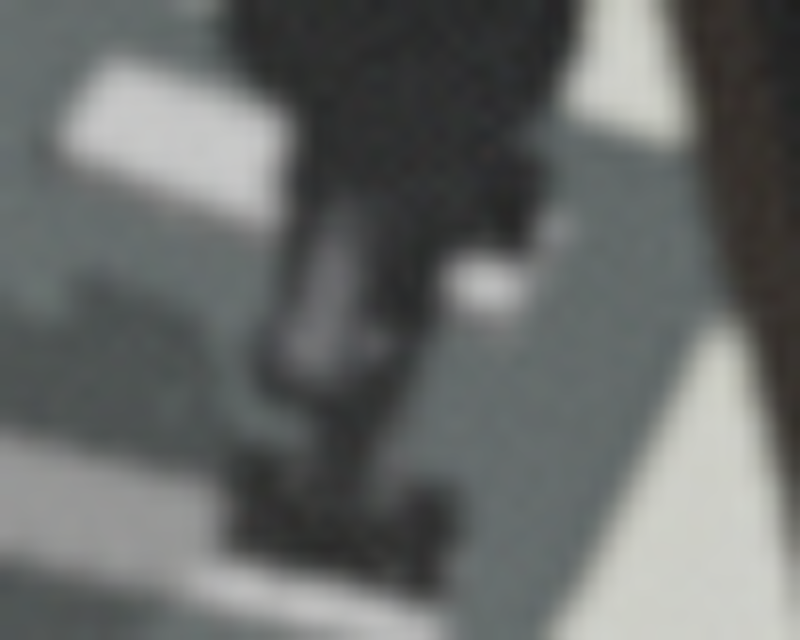

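View pics/t3b.png

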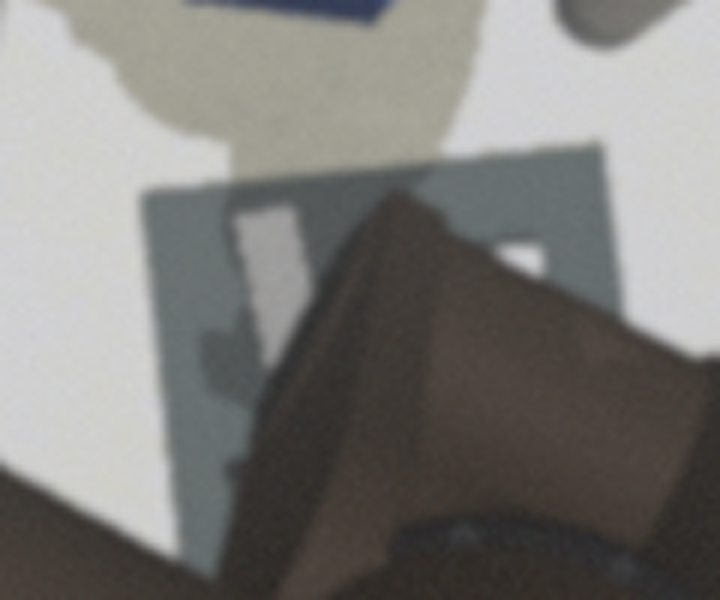

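Run:
```python
from h import *
T=lambda x,y:(315+x/8-.5,165+y/8-.5)
S=lambda x,y:(280+x/8-.5,160+y/8-.5)
# handle top corners: far-left(tip end, +y side) etc.
for s,t in[((355,368),(284,443)),((468,392),(308,572)),((370,342),(320,437)),((410,372),(316,505))]:
    print(s,t,tri(S(*s),T(*t)))
s=readout.state();print(s["wrist_torque"],s["joint_positions"])
crop("s0","s0h",315,190,350,222,20);crop("t0","t0h",340,210,372,242,20)
```

```text
(355, 368) (284, 443) (array([ 0.4861237 , -0.20550151,  0.03860585]), np.float64(0.0014536962233786708))
(468, 392) (308, 572) (array([ 0.43769576, -0.21214347,  0.04336735]), np.float64(0.00232366521364511))
(370, 342) (320, 437) (array([ 0.48698049, -0.21867508,  0.04228213]), np.float64(0.003404600749142406))
(410, 372) (316, 505) (array([ 0.46409721, -0.21613575,  0.03790644]), np.float64(0.001106071934870434))
[0.04680957 0.02194922 0.01218133] [-4.98826343e-01  5.83499142e-01  2.06371864e+00  3.91548626e-05
  4.93879308e-01  8.85592728e-01]
```

View pics/s0h.png

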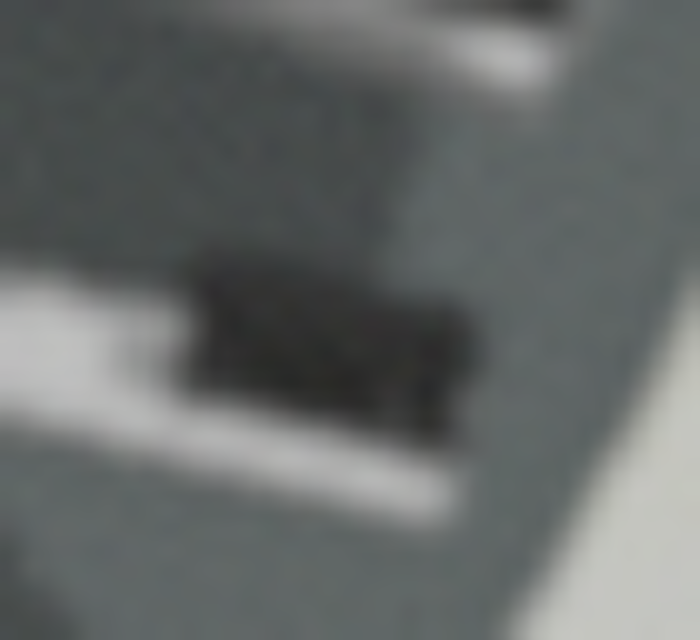

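View pics/t0h.png

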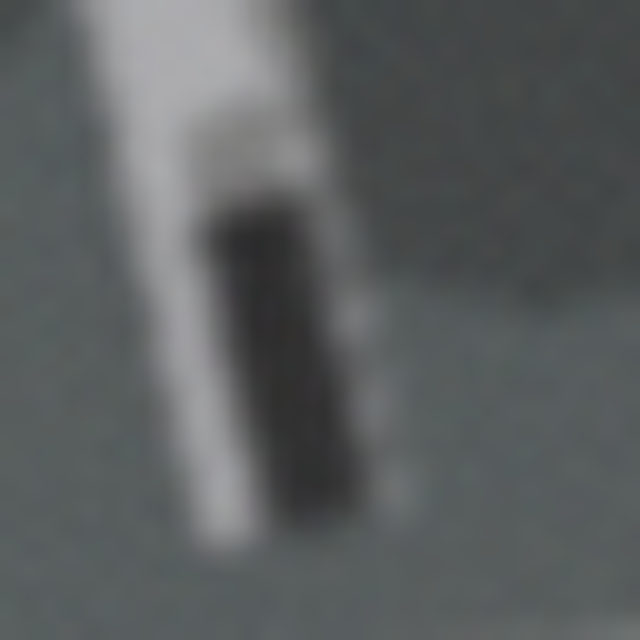

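```bash
python3 -m handwheel '0 0 0.01 0;0 0 0.015 0;0 0 0.015 0;0 0 0 0;0 0 0 0'
python3 - <<'E'
from h import *
grab("side","s4")
s=readout.state();print(s["t"],s["tcp_pos"],s["contact_force"],s["width"])
crop("s4","s4a",280,140,370,215,8)
E
```

```text
t: 4.45
tcp_pos: [0.4636, -0.2181, 0.0539]
tool_rot: [[0.983, 0.185, 0.001], [0.185, -0.983, -0.0], [0.001, 0.001, -1.0]]
contact_force: [0.7, -0.4, 0.0]
width: -0.0001
4.5 [ 0.46328165 -0.21791078  0.0534514 ] [-0.18026584 -0.03715058  0.10066211] -4.317379130389525e-05
```

View pics/s4a.png

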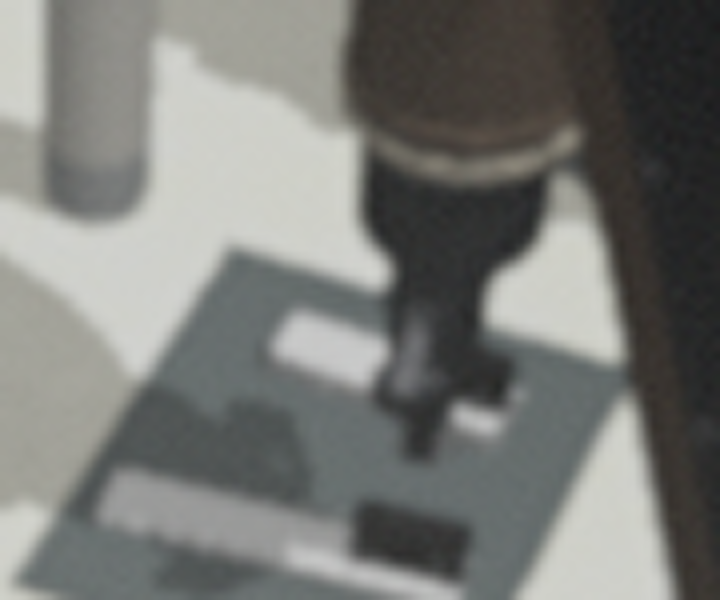

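Run:
```python
from h import *
s=readout.state();p=s["tcp_pos"]
o=np.array([280,140])
print((proj("side",[p,p+[0,0,.02],p+[0,-.02,0],p+[-.02,0,0]])-o+.5)*8)
tip=(280+420/8-.5,140+458/8-.5)
for y in(-.2179,-.23,-.24): 
    o1,d=ray("side",tip); q=o1+d*(y-o1[1])/d[1]; print(q.round(4))
print(onz("side",tip,.0535))
u=(280+338/5.5-.5,150+430/5.5-.5)
for z in(.13,.15,.17):print("top s1 finger",onz("top",u,z))
im=grab("top","t4");crop("t4","t4a",300,150,420,250,6)
```

```text
[[417.8171491  504.40045224]
 [421.62707929 470.68678049]
 [438.55893736 474.98013388]
 [461.1343094  521.59393895]]
[ 0.4646 -0.2179  0.0802]
[ 0.4693 -0.23    0.0674]
[ 0.4733 -0.24    0.0568]
[ 0.47446093 -0.24308291  0.0535    ]
top s1 finger [ 0.46058978 -0.16610295  0.13      ]
top s1 finger [ 0.45981759 -0.16356515  0.15      ]
top s1 finger [ 0.4590454  -0.16102735  0.17      ]
```

View pics/t4a.png

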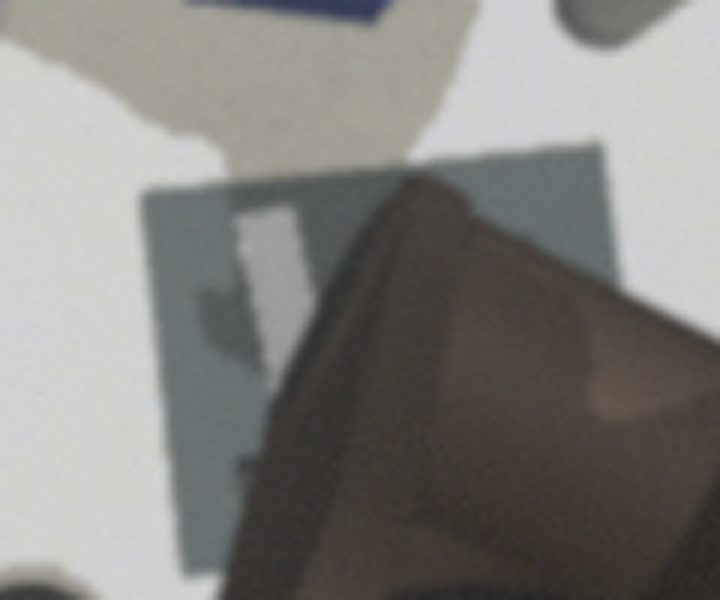

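```bash
python3 -m handwheel '0 0 -0.015 0;0 0 -0.012 0;0 0 0 0'; for i in 1 ; do python3 -m handwheel '0 0 -0.004 0;0 0 0 0'; done;  python3 -m handwheel '0 0 -0.004 0;0 0 0 0';python3 -m handwheel '0 0 -0.003 0;0 0 0 0';python3 -m handwheel '0 0 -0.002 0;0 0 0 0'
```

```text
t: 4.85
tcp_pos: [0.4621, -0.2173, 0.0247]
tool_rot: [[0.983, 0.185, -0.003], [0.185, -0.983, 0.002], [-0.003, -0.002, -1.0]]
contact_force: [-0.1, -0.6, 0.2]
width: -0.0002
t: 5.05
tcp_pos: [0.4633, -0.2179, 0.0222]
tool_rot: [[0.983, 0.185, -0.0], [0.185, -0.983, 0.0], [-0.0, -0.0, -1.0]]
contact_force: [0.7, 0.1, 0.5]
width: -0.0003
t: 5.25
tcp_pos: [0.4634, -0.2179, 0.0183]
tool_rot: [[0.983, 0.185, -0.0], [0.185, -0.983, 0.0], [-0.0, -0.0, -1.0]]
contact_force: [0.1, -0.1, -0.0]
width: -0.0001
t: 5.45
tcp_pos: [0.4633, -0.2179, 0.0153]
tool_rot: [[0.983, 0.185, -0.0], [0.185, -0.983, 0.0], [-0.0, -0.0, -1.0]]
contact_force: [0.6, 0.3, -0.3]
width: 0.0003
t: 5.65
tcp_pos: [0.4636, -0.2181, 0.0138]
tool_rot: [[0.983, 0.185, 0.0], [0.185, -0.983, -0.0], [0.0, 0.0, -1.0]]
contact_force: [-1.7, -0.3, 5.8]
width: -0.0001
```

```bash
python3 -m handwheel '0 0 0.012 0;0 0 0.013 0;0 0 0 0;0 0 0 0;0 0 0 0' 0.05 40; python3 -m handwheel '0 0 -0.015 0;0 0 -0.015 0;0 0 -0.01 0;0 0 -0.005 0;0 0 0 0;0 0 0 0'
python3 - <<'E'
from h import *
grab("side","s5")
s=readout.state();print(s["t"],s["tcp_pos"],s["contact_force"],s["width"])
crop("s5","s5a",280,140,370,215,8)
E
```

```text
t: 6.15
tcp_pos: [0.4634, -0.218, 0.0386]
tool_rot: [[0.983, 0.185, 0.0], [0.185, -0.983, -0.0], [0.0, 0.0, -1.0]]
contact_force: [-0.3, 0.9, 0.5]
width: 0.0503
t: 6.75
tcp_pos: [0.4635, -0.218, -0.0063]
tool_rot: [[0.983, 0.185, -0.0], [0.185, -0.983, 0.0], [-0.0, -0.0, -1.0]]
contact_force: [-0.0, -0.2, 0.6]
width: 0.0501
6.8 [ 0.46364808 -0.21809547 -0.00614008] [-0.54946082  0.34375046  0.32487375] 0.049989794204472256
```

View pics/s5a.png

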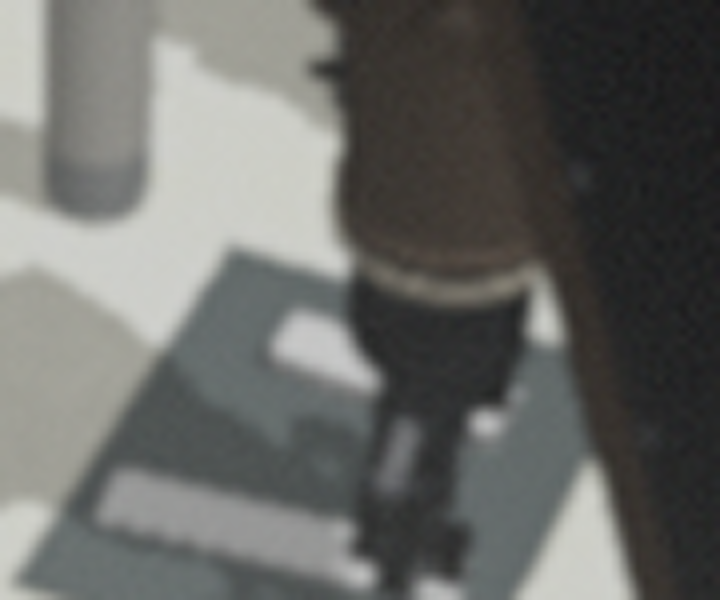

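```bash
python3 -m handwheel '0 0 -0.001 0;0 0 0 0;0 0 0 0;0 0 0 0;0 0 0 0' 0 40
```

```text
t: 7.3
tcp_pos: [0.4636, -0.2181, -0.0071]
tool_rot: [[0.983, 0.185, 0.001], [0.185, -0.983, -0.0], [0.0, 0.0, -1.0]]
contact_force: [-0.6, 1.7, 6.7]
width: 0.0151
```

```bash
python3 -m handwheel '0 0 0.01 0;0 0 0.02 0;0 0 0.025 0;0 0 0.025 0;0 0 0.02 0;0 0 0 0'
python3 - <<'E'
from h import *
grab("side","s6");grab("top","t6")
s=readout.state();print(s["t"],s["tcp_pos"],s["contact_force"],s["width"])
crop("s6","s6a",230,110,370,215,5.5);crop("t6","t6a",280,150,420,250,5.5)
E
```

```text
t: 7.9
tcp_pos: [0.4648, -0.2187, 0.0954]
tool_rot: [[0.983, 0.185, 0.004], [0.185, -0.983, -0.002], [0.003, 0.003, -1.0]]
contact_force: [-0.4, -0.2, -0.6]
width: 0.0149
8.0 [ 0.46354651 -0.21805842  0.09298135] [-0.65996861  0.29692806 -1.25718089] 0.015229679523668617
```

View pics/s6a.png

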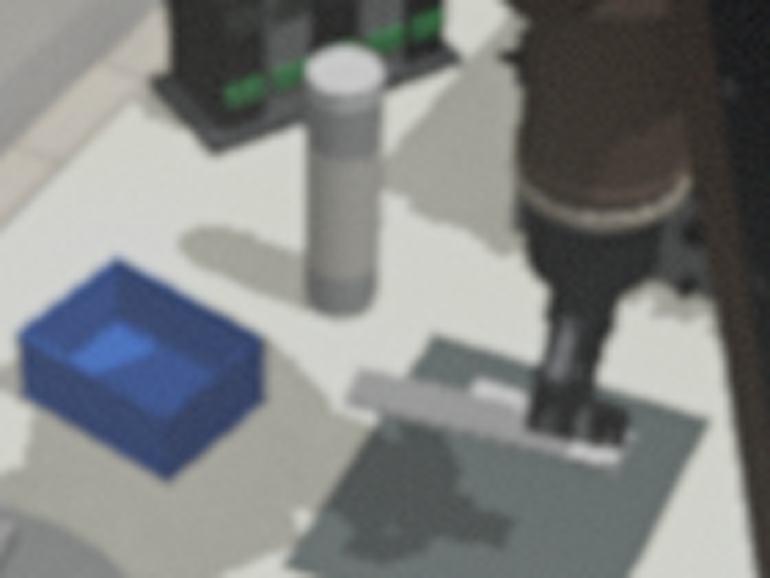

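View pics/t6a.png

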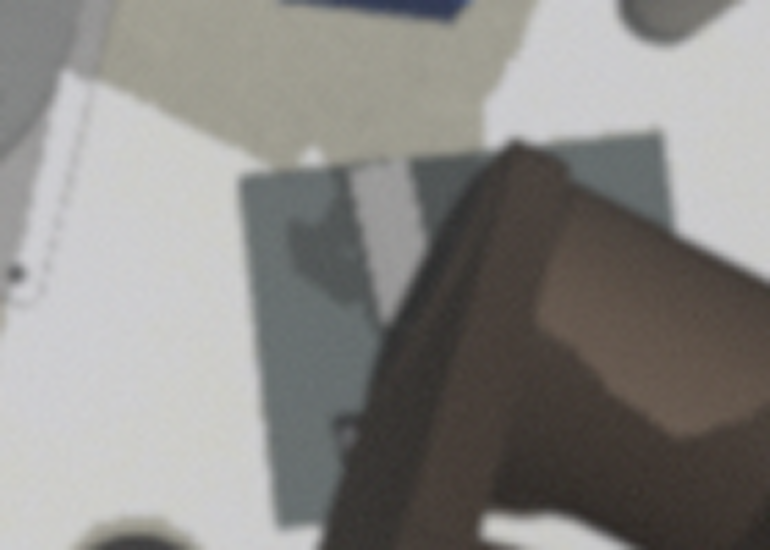

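```bash
python3 -m handwheel '-0.004 0.01 0 -5;-0.005 0.02 0 -6;-0.005 0.022 0 -6;0 0.024 0 -5;0 0.026 0 -3.9;0 0.026 0 0;0 0.026 0 0;0 0.026 0 0;0 0.026 0 0;0 0.026 0 0;0 0.026 0 0;0 0.026 0 0;0 0.026 0 0;0 0.026 0 0;0 0.024 0 0;0 0.015 0 0;0 0.0035 0 0;0 0 0 0'
python3 - <<'E'
from h import *
grab("side","s7");grab("top","t7")
s=readout.state();print(s["t"],s["tcp_pos"],s["contact_force"],s["width"]);R=s["tool_rot"];print(np.degrees(np.arctan2(R[1,0],R[0,0])))
crop("s7","s7a",130,190,320,330,4.2);crop("t7","t7a",145,85,325,220,4.4)
E
```

```text
t: 9.8
tcp_pos: [0.4488, 0.1606, 0.0918]
tool_rot: [[0.965, -0.262, -0.001], [-0.262, -0.965, -0.0], [-0.001, 0.001, -1.0]]
contact_force: [-0.1, -0.9, -1.6]
width: 0.0151
9.9 [0.44897237 0.15986824 0.09205286] [ 0.361846   -0.29247838 -0.7140178 ] 0.015272920846255303
-15.230894561732054
```

View pics/s7a.png

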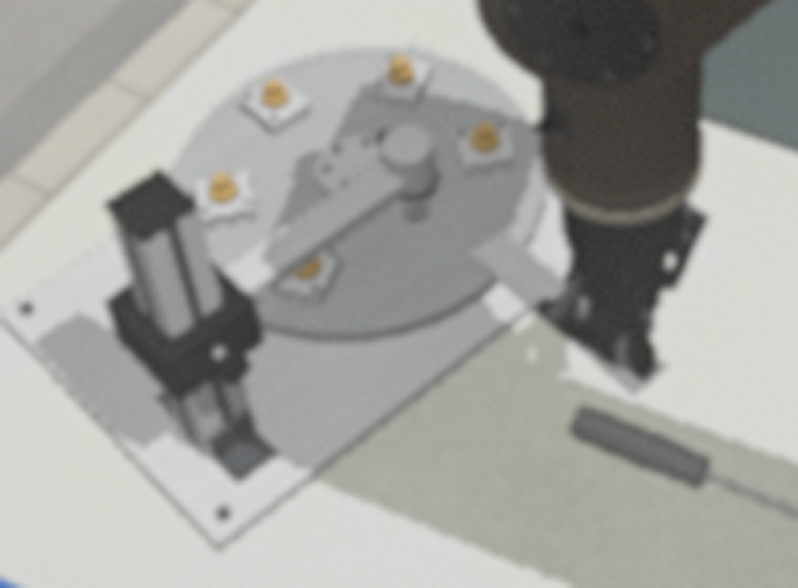

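View pics/t7a.png

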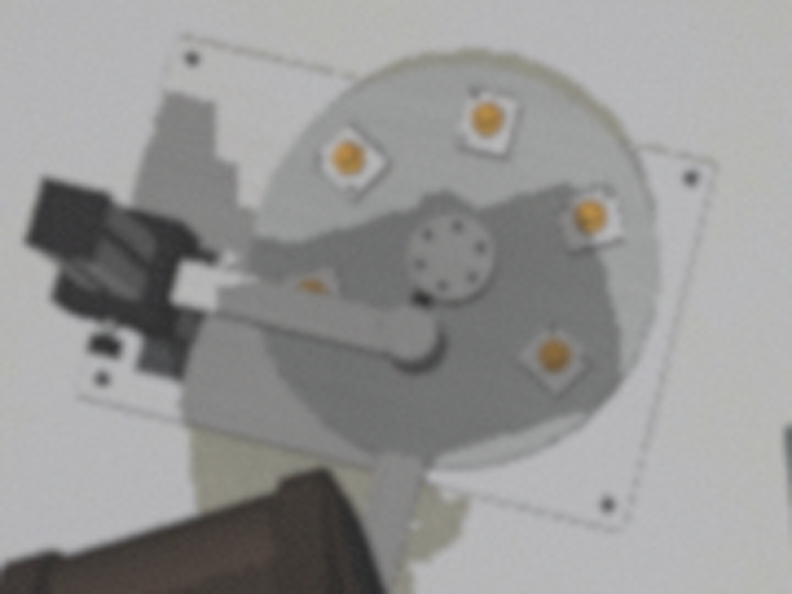

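Run:
```python
from h import *
T=lambda x,y:(145+x/4.4-.5,85+y/4.4-.5)
S=lambda x,y:(130+x/4.2-.5,190+y/4.2-.5)
a=onz("top",T(375,455),.108);b=onz("top",T(432,462),.108);m=(a+b)/2
print("tip",a,b,m,"expected",np.array([.449,.16])+.135*np.array([.965,-.262]))
print("tri tip",tri(S(488,247),T(403,459)))
print("hub",tri(S(358,160),T(450,258)),onz("top",T(450,258),.08),onz("side",S(358,160),.08))
print("sleeve",tri(S(409,146),T(411,333)),onz("top",T(411,333),.16))
h=onz("top",T(450,258),.08);v=h-m;print(np.degrees(np.arctan2(v[1],v[0])))
for p in[(192,58),(691,178),(607,503),(101,378)]: print(onz("top",T(*p),.01).round(4))
for p in[(26,308),(222,513)]: print("side hole",onz("side",S(*p),.01).round(4))
```

```text
tip [0.58039424 0.14264118 0.108     ] [0.57504179 0.10573925 0.108     ] [0.57771801 0.12419021 0.108     ] expected [0.579275 0.12463 ]
tri tip (array([0.5780862 , 0.1247996 , 0.10839798]), np.float64(0.0016158275547080777))
hub (array([0.71313849, 0.09436442, 0.09252957]), np.float64(0.00032043390984230606)) [0.71619582 0.09558413 0.08      ] [0.72092353 0.08615896 0.08      ]
sleeve (array([0.64848384, 0.11188814, 0.16159401]), np.float64(7.170743726985602e-05)) [0.64885675 0.11210401 0.16      ]
-11.671713138718783
[0.8853 0.2873 0.01  ]
[ 0.7877 -0.0691  0.01  ]
[ 0.5571 -0.0052  0.01  ]
[0.6536 0.3513 0.01  ]
side hole [0.8903 0.2805 0.01  ]
side hole [0.657  0.3446 0.01  ]
```

Run:
```python
from h import *
def cents(f,n):
    im=cv2.imread(f);h=cv2.cvtColor(im,cv2.COLOR_BGR2HSV)
    m=cv2.inRange(h,(8,90,80),(28,255,255));k,l,st,c=cv2.connectedComponentsWithStats(m)
    return [(c[i].round(2),st[i,4]) for i in range(1,k) if 6<st[i,4]<80 and n[0]<c[i][0]<n[2] and n[1]<c[i][1]<n[3]]
a=cents("pics/t0.png",(145,85,315,210));b=cents("pics/s0.png",(120,180,300,300));print(a);print(b)
T2=lambda x,y:(145+x/4.7-.5,85+y/4.7-.5)
S2=lambda x,y:(120+x/4.4-.5,180+y/4.4-.5)
for n,s,t in[("A",(277,240),(372,168)),("B",(332,145),(519,127)),("C",(464,118),(630,231)),("D",(551,188),(590,380)),("hole1",(71,367),(204,62)),("hole",(688,268),(648,540)),("hole",(277,581),(109,404)),("rimhub",(470,197),(441,357))]:print(n,tri(S2(*s),T2(*t)))
```

```text
[(array([255.33, 111.5 ]), np.int32(30)), (array([223.72, 120.41]), np.int32(29)), (array([278.63, 133.63]), np.int32(30)), (array([270.58, 165.45]), np.int32(31))]
[(array([224.94, 206.44]), np.int32(18)), (array([194.94, 212.22]), np.int32(18)), (array([244.84, 222.32]), np.int32(19)), (array([182.73, 234.5 ]), np.int32(22))]
A (array([0.78463626, 0.16230802, 0.08900337]), np.float64(0.0010023793390388795))
B (array([0.80885364, 0.06986758, 0.08668566]), np.float64(8.628547779373392e-05))
C (array([0.74010383, 0.00151302, 0.08893395]), np.float64(0.0005062936631035452))
D (array([0.64676171, 0.027866  , 0.08990669]), np.float64(0.0007816279614716009))
hole1 (array([0.88177734, 0.28555697, 0.02088333]), np.float64(0.0011953312053774195))
hole (array([ 0.55441543, -0.00493927,  0.0227485 ]), np.float64(0.0010278549178152844))
hole (array([0.65183957, 0.34781793, 0.01953214]), np.float64(0.0005135055683485886))
rimhub (array([0.64924358, 0.11150328, 0.1602824 ]), np.float64(0.0026555476527193567))
```

```bash
python3 -m handwheel '0.0023 0.0084 0 -0.2;0.01 -0.0027 0 0;0.01 -0.0027 0 0;0.009 -0.0026 -0.01 0;0 0 -0.013 0;0 0 -0.012 0;0 0 0 0;0 0 0 0'
python3 -m handwheel '0 0 -0.002 0;0 0 0 0'
python3 -m handwheel '0 0 -0.001 0;0 0 0 0'
python3 -m handwheel '0 0 -0.001 0;0 0 0 0'
```

```text
t: 10.7
tcp_pos: [0.4804, 0.1607, 0.057]
tool_rot: [[0.964, -0.266, -0.001], [-0.266, -0.964, -0.0], [-0.001, 0.001, -1.0]]
contact_force: [-0.5, 0.1, -0.6]
width: 0.015
t: 10.9
tcp_pos: [0.4809, 0.161, 0.0557]
tool_rot: [[0.964, -0.266, 0.0], [-0.266, -0.964, 0.0], [0.0, -0.0, -1.0]]
contact_force: [1.1, -1.0, -0.4]
width: 0.0153
t: 11.1
tcp_pos: [0.4808, 0.161, 0.0547]
tool_rot: [[0.964, -0.266, 0.0], [-0.266, -0.964, 0.0], [0.0, -0.0, -1.0]]
contact_force: [0.4, -0.2, -1.0]
width: 0.0149
t: 11.3
tcp_pos: [0.4807, 0.1609, 0.0535]
tool_rot: [[0.964, -0.266, 0.0], [-0.266, -0.964, 0.0], [0.0, -0.0, -1.0]]
contact_force: [-0.4, 0.4, -0.9]
width: 0.0146
```

```bash
for_() { :; }; python3 -m handwheel '0 0 -0.001 0;0 0 0 0'|egrep 'tcp|force'
python3 -m handwheel '0 0 -0.001 0;0 0 0 0'|egrep 'tcp|force'
python3 - <<'E'
from h import *
s=readout.state();print(s["wrist_torque"],s["contact_force"])
E
```

```text
tcp_pos: [0.4807, 0.1609, 0.0524]
contact_force: [0.1, -0.2, -1.2]
tcp_pos: [0.4808, 0.161, 0.0515]
contact_force: [-0.5, 0.3, 1.3]
[-0.04867246 -0.07920104 -0.0880905 ] [-0.54322527  0.34743762  1.26331402]
```

```bash
python3 -m handwheel '0.0039 -0.0011 0 0;0.0077 -0.0021 0 0;0.0077 -0.0021 0 0;0.0077 -0.0021 0 0;0.0077 -0.0021 0 0;0.0077 -0.0021 0 0;0.0077 -0.0021 0 0;0.0077 -0.0021 0 0;0.0058 -0.0016 0 0;0 0 0 0;0 0 0 0'
python3 - <<'E'
from h import *
grab("side","s8");grab("top","t8")
s=readout.state();print(s["wrist_torque"],s["contact_force"])
crop("s8","s8a",180,190,320,300,5.5);crop("t8","t8a",190,100,310,200,6.5)
E
```

```text
t: 12.8
tcp_pos: [0.5455, 0.1433, 0.0516]
tool_rot: [[0.964, -0.266, 0.001], [-0.266, -0.964, 0.0], [0.001, -0.001, -1.0]]
contact_force: [1.8, -1.2, 2.6]
width: 0.0148
[-0.17205669 -0.58812392 -0.03398819] [ 2.28103325 -0.36766106  3.43741725]
```

View pics/s8a.png

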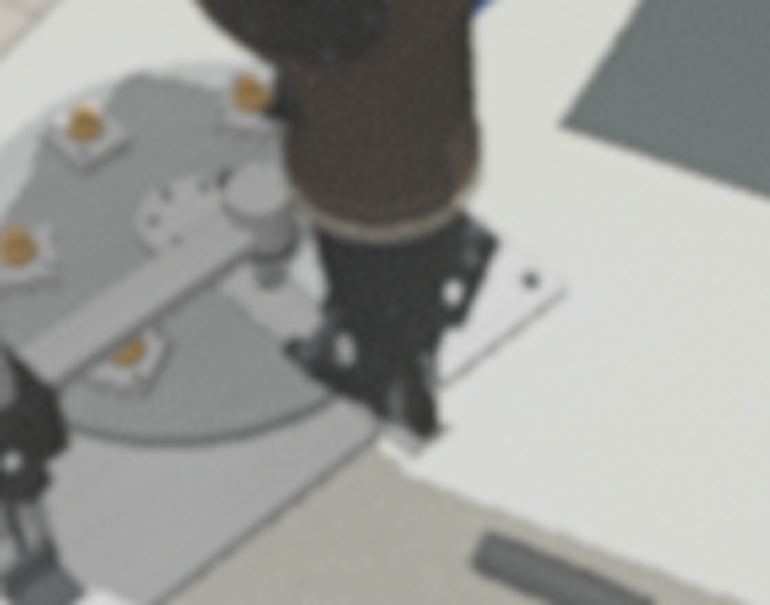

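View pics/t8a.png

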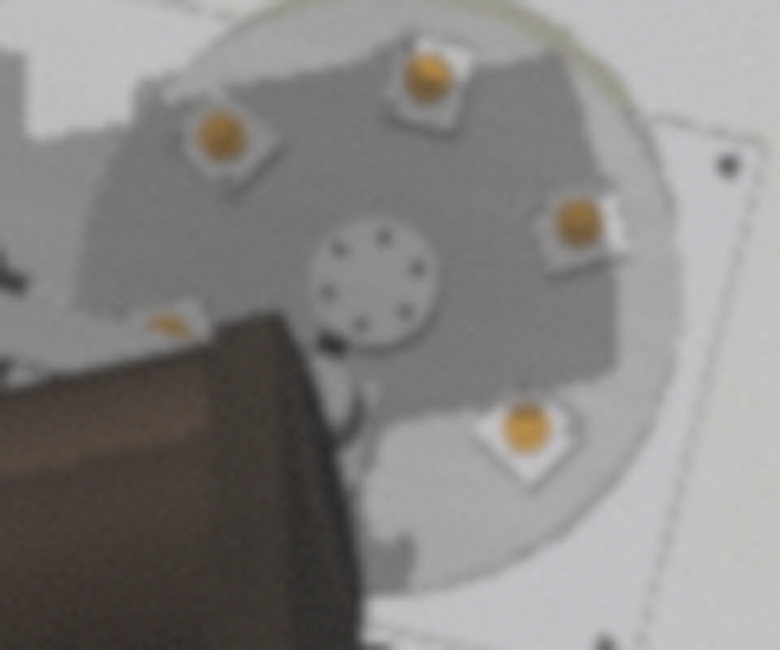

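```bash
python3 -m handwheel '0.0039 -0.0012 0 0;0.0039 -0.0012 0 0;0 0 0 0'|egrep 'tcp|force'
python3 -m handwheel '0.0019 -0.0005 0 0;0 0 0 0'|egrep 'tcp|force'
python3 -m handwheel '0.0014 -0.0004 0 0;0 0 0 0'|egrep 'tcp|force'
python3 -m handwheel '0.0010 -0.0003 0 0;0 0 0 0'|egrep 'tcp|force'
```

```text
tcp_pos: [0.5516, 0.1411, 0.0517]
contact_force: [-3.1, 1.1, 10.1]
tcp_pos: [0.553, 0.1407, 0.0517]
contact_force: [-6.9, 1.2, 13.0]
tcp_pos: [0.5542, 0.1404, 0.0517]
contact_force: [-7.1, 2.3, 14.4]
tcp_pos: [0.5552, 0.1401, 0.0517]
contact_force: [-8.5, 2.5, 15.1]
```

```bash
python3 -m handwheel '0 0 0.0005 0;0 0 0 0'|egrep 'tcp|force|rot'
python3 -m handwheel '0 0 0.0005 0;0 0 0 0'|egrep 'tcp|force|width'
python3 - <<'E'
from h import *
s=readout.state();print(s["wrist_torque"],s["contact_force"])
E
```

```text
tcp_pos: [0.556, 0.1399, 0.0519]
tool_rot: [[0.964, -0.266, -0.001], [-0.266, -0.964, -0.0], [-0.001, 0.0, -1.0]]
contact_force: [-2.3, -0.4, 2.3]
tcp_pos: [0.5563, 0.1399, 0.0523]
contact_force: [0.6, -0.8, -0.2]
width: 0.0152
[0.00627684 0.04886407 0.03786997] [ 0.56283604 -0.80802658 -0.20515185]
```

```bash
python3 -m handwheel '0.0010 -0.0003 0 0;0 0 0 0'|egrep 'tcp|force'
python3 -m handwheel '0.0010 -0.0003 0 0;0 0 0 0'|egrep 'tcp|force'
```

```text
tcp_pos: [0.5572, 0.1396, 0.0523]
contact_force: [-1.1, 0.2, -1.0]
tcp_pos: [0.5572, 0.1393, 0.0522]
contact_force: [-6.1, 2.4, 1.7]
```

```bash
python3 -m handwheel '-0.0005 0.0001 -0.0004 0;0 0 0 0'|egrep 'tcp|force'
python3 -m handwheel '0 0 0 0;0 0 0 0;0 0 0 0;0 0 0 0' 0.045
python3 -m handwheel '0 0 0.02 0;0 0 0.03 0;-0.01 0.003 0.04 0;-0.03 0.008 0.04 0;-0.04 0.01 0.03 0;-0.04 0.01 0 0;0 0 0 0;0 0 0 0'
python3 - <<'E'
from h import *
grab("side","s9");grab("top","t9")
crop("s9","s9a",160,190,300,300,5.5);crop("t9","t9a",190,100,310,200,6.5)
E
```

```text
tcp_pos: [0.5572, 0.1394, 0.0519]
contact_force: [-5.4, 2.6, 1.0]
t: 15.2
tcp_pos: [0.5582, 0.1394, 0.0522]
tool_rot: [[0.964, -0.266, 0.0], [-0.266, -0.964, 0.0], [0.0, -0.0, -1.0]]
contact_force: [0.2, 0.3, -0.6]
width: 0.0448
t: 16.0
tcp_pos: [0.4389, 0.1704, 0.2116]
tool_rot: [[0.964, -0.265, 0.001], [-0.265, -0.964, 0.0], [0.001, -0.001, -1.0]]
contact_force: [1.3, 0.8, -0.5]
width: 0.0455
```

View pics/s9a.png

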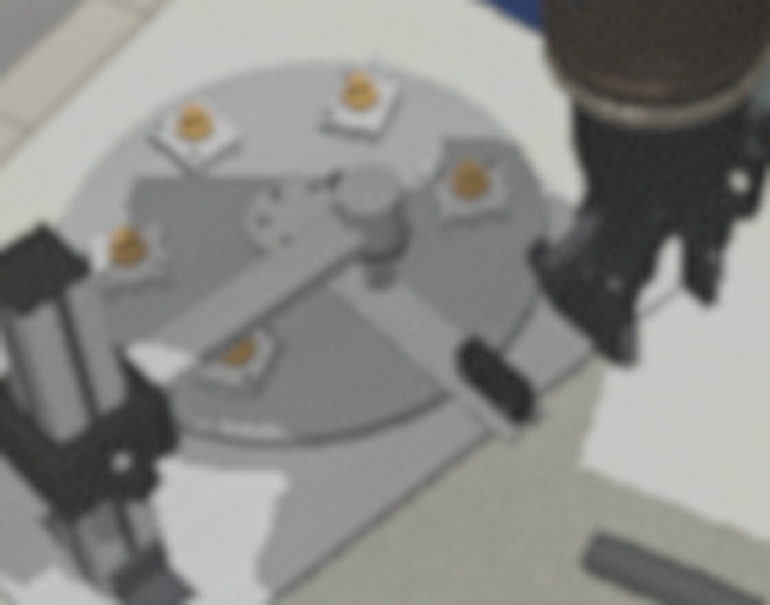

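View pics/t9a.png

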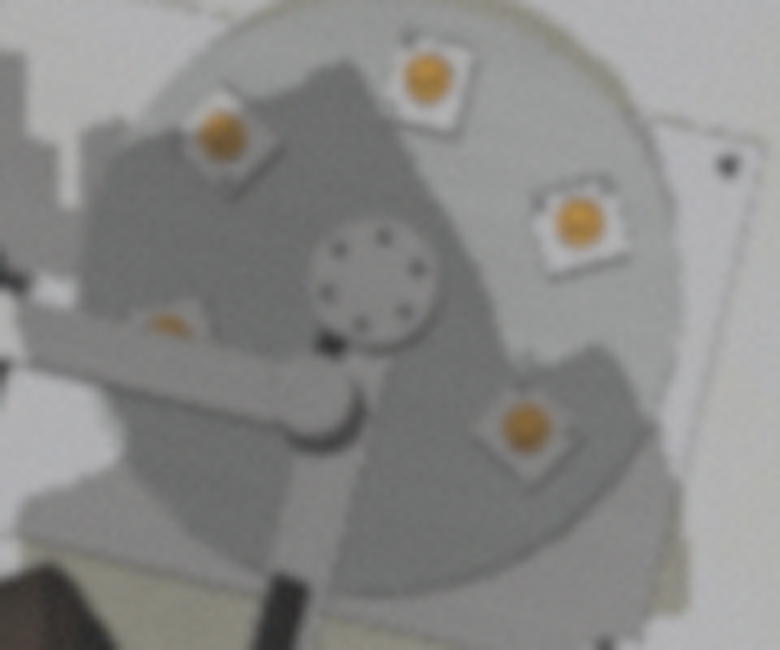

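```bash
python3 -m handwheel '0.012 -0.0033 0 0;0.023 -0.0063 0 0;0.025 -0.0069 0 0;0.025 -0.0069 0 0;0.025 -0.0069 0 0;0.025 -0.0069 0 0;0.025 -0.0069 0 0;0.025 -0.0069 0 0;0.0175 -0.0048 0 0;0.007 -0.002 0 0;0 0 -0.02 0;0 0 -0.02 0;0 0 -0.01 0;0 0 0 0;0 0 0 0' 0
python3 - <<'E'
from h import *
grab("side","s10")
s=readout.state();print(s["t"],s["tcp_pos"],s["contact_force"])
crop("s10","s10a",160,160,300,270,5.5)
print((proj("side",s["tcp_pos"]+[0,0,.023])-[160,160]+.5)*5.5)
E
```

```text
t: 17.6
tcp_pos: [0.6489, 0.1123, 0.1613]
tool_rot: [[0.964, -0.266, 0.0], [-0.266, -0.964, 0.0], [0.0, -0.0, -1.0]]
contact_force: [0.5, 0.4, 0.1]
width: -0.0002
17.65 [0.64913118 0.1123838  0.16184175] [ 0.50877034  0.10836496 -0.54846735]
[[364.90787517 326.55619603]]
```

View pics/s10a.png

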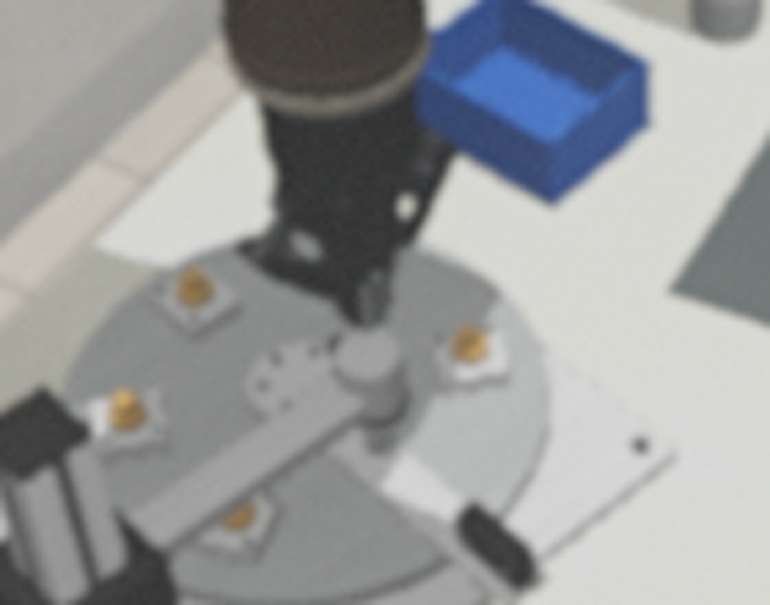

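```bash
python3 -m handwheel '0 0 -0.01 0;0 0 -0.009 0;0 0 0 0'|egrep 'tcp|force'
for k in 1; do python3 -m handwheel '0 0 -0.002 0;0 0 0 0'|egrep 'tcp|force'; done
python3 -m handwheel '0 0 -0.002 0;0 0 0 0'|egrep 'tcp|force'
python3 -m handwheel '0 0 -0.002 0;0 0 0 0'|egrep 'tcp|force'
python3 -m handwheel '0 0 -0.002 0;0 0 0 0'|egrep 'tcp|force'
```

```text
tcp_pos: [0.6476, 0.1122, 0.1406]
contact_force: [-0.0, -0.3, 0.5]
tcp_pos: [0.6486, 0.1124, 0.1399]
contact_force: [0.9, 0.1, -0.6]
tcp_pos: [0.6486, 0.1123, 0.1379]
contact_force: [0.2, -0.3, 0.4]
tcp_pos: [0.6487, 0.1124, 0.136]
contact_force: [-0.2, -0.0, 0.6]
tcp_pos: [0.6487, 0.1123, 0.134]
contact_force: [0.9, 0.7, 0.5]
```

```bash
python3 -m handwheel '0 0 -0.002 0;0 0 0 0'|egrep 'tcp|force'
python3 -m handwheel '0 0 -0.002 0;0 0 0 0'|egrep 'tcp|force'
python3 -m handwheel '0 0 -0.002 0;0 0 0 0'|egrep 'tcp|force'
```

```text
tcp_pos: [0.6487, 0.1124, 0.1319]
contact_force: [1.0, -0.2, 0.4]
tcp_pos: [0.6486, 0.1123, 0.1298]
contact_force: [0.4, 0.4, 0.6]
tcp_pos: [0.6485, 0.1123, 0.1277]
contact_force: [0.5, 0.2, 0.1]
```

Run:
```python
from h import *
grab("side","s11")
s=readout.state();print(s["t"],s["tcp_pos"],s["contact_force"])
crop("s11","s11a",195,190,265,245,11)
print((proj("side",s["tcp_pos"]+[0,0,.023])-[195,190]+.5)*11)
```

```text
19.4 [0.64843025 0.11230653 0.12774145] [-0.09077759  0.00677696  0.3095733 ]
[[359.02210335 410.72644913]]
```

View pics/s11a.png

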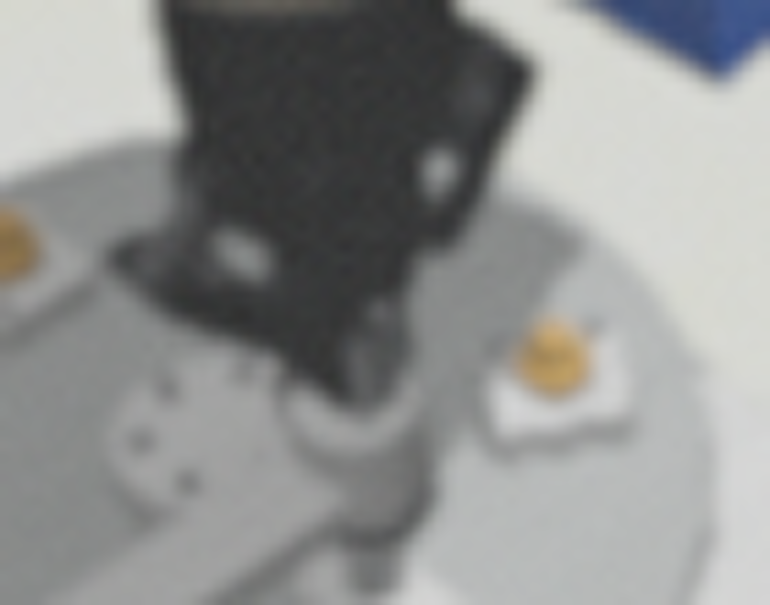

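```bash
python3 -m handwheel '0 0 -0.001 0;0 0 0 0'|egrep 'tcp|force'
python3 -m handwheel '0 0 -0.001 0;0 0 0 0'|egrep 'tcp|force'
python3 -m handwheel '0 0 -0.001 0;0 0 0 0'|egrep 'tcp|force'
python3 -m handwheel '0 0 -0.001 0;0 0 0 0'|egrep 'tcp|force'
```

```text
tcp_pos: [0.6484, 0.1123, 0.1269]
contact_force: [0.4, 0.4, 1.0]
tcp_pos: [0.6484, 0.1123, 0.1259]
contact_force: [-0.3, 0.4, 2.0]
tcp_pos: [0.6485, 0.1123, 0.1249]
contact_force: [-0.7, -0.6, 1.6]
tcp_pos: [0.6485, 0.1123, 0.1238]
contact_force: [-0.5, -0.6, 1.0]
```

```bash
python3 -m handwheel '0 0 -0.001 0;0 0 0 0'|egrep 'tcp|force'
python3 -m handwheel '0 0 0 0'|egrep 'force'
python3 -m handwheel '0 0 -0.001 0;0 0 0 0'|egrep 'tcp|force'
python3 - <<'E'
from h import *
grab("side","s12")
s=readout.state();print(s["t"],s["tcp_pos"],s["contact_force"])
crop("s12","s12a",195,190,265,245,11)
E
```

```text
tcp_pos: [0.6485, 0.1123, 0.1229]
contact_force: [-1.7, 0.1, 2.0]
contact_force: [0.0, -0.2, 0.7]
tcp_pos: [0.6485, 0.1123, 0.1219]
contact_force: [-0.2, 0.5, 1.7]
20.75 [0.6485495  0.1123352  0.12191668] [-0.86481165 -0.15204226  0.67656309]
```

View pics/s12a.png

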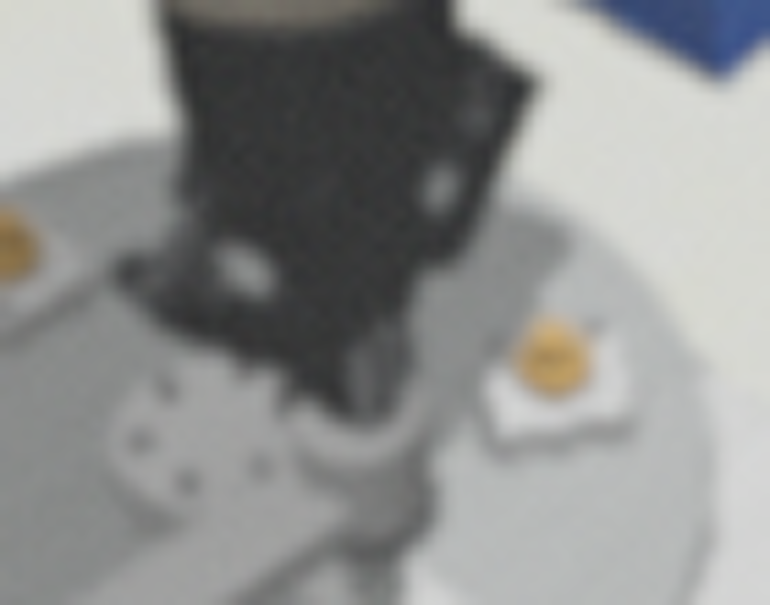

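```bash
python3 -m handwheel '0 0 -0.0005 0;0 0 0 0'|egrep 'tcp|force'
python3 -m handwheel '0 0 0 0'|egrep 'force'
python3 -m handwheel '0 0 -0.0005 0;0 0 0 0'|egrep 'tcp|force'
python3 -m handwheel '0 0 0 0'|egrep 'force'
```

```text
tcp_pos: [0.6486, 0.1123, 0.1215]
contact_force: [-1.6, -0.1, 2.9]
contact_force: [-1.5, -0.8, 3.3]
tcp_pos: [0.6486, 0.1123, 0.121]
contact_force: [-2.1, -0.4, 3.7]
contact_force: [-2.5, -0.2, 3.6]
```

```bash
python3 - <<'E'
from h import *
grab("side","s13");crop("s13","s13a",195,190,265,245,11)
E
python3 -m handwheel '0 0 -0.0003 0;0 0 0 0'|egrep 'tcp|force'
python3 -m handwheel '0 0 0 0'|egrep 'force'
python3 -m handwheel '0 0 0 0'|egrep 'force'
```

```text
tcp_pos: [0.6486, 0.1123, 0.1207]
contact_force: [-2.2, -1.2, 4.6]
contact_force: [-1.2, -0.1, 5.0]
contact_force: [-3.1, 0.1, 4.9]
```

View pics/s13a.png

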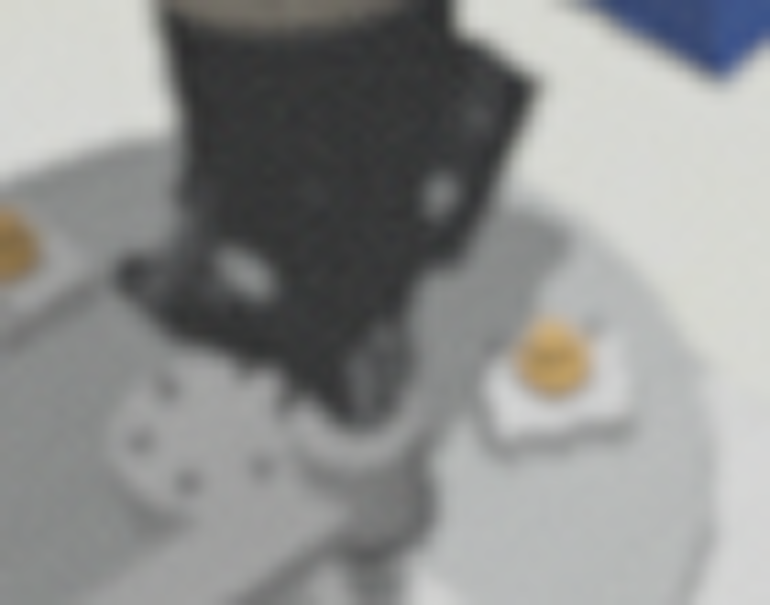

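Run:
```python
from h import *
g=lambda f:cv2.resize(cv2.cvtColor(cv2.imread(f"pics/{f}.png"),cv2.COLOR_BGR2GRAY),None,fx=8,fy=8,interpolation=cv2.INTER_CUBIC)
grab("side","s14")
a=g("s9")
t=a[268*8:288*8,160*8:194*8]
for f in("s0","s7","s8","s9","s10","s11","s12","s13","s14"):
    b=g(f)[258*8:302*8,150*8:204*8]
    r=cv2.matchTemplate(b,t,cv2.TM_CCOEFF_NORMED);_,v,_,l=cv2.minMaxLoc(r);print(f,v.round(3),(l[0]-80)/8,(l[1]-80)/8)
p=np.array([.70,.29,.137]);print("px per mm",(proj("side",p+[0,0,-.01])-proj("side",p))/10)
```

```text
Traceback (most recent call last):
AttributeError: 'float' object has no attribute 'round'
```

Run:
```python
from h import *
g=lambda f:cv2.resize(cv2.cvtColor(cv2.imread(f"pics/{f}.png"),cv2.COLOR_BGR2GRAY),None,fx=8,fy=8,interpolation=cv2.INTER_CUBIC)
a=g("s9")
t=a[250*8:288*8,155*8:196*8]
for f in("s0","s7","s8","s9","s10","s11","s12","s13","s14"):
    b=g(f)[240*8:302*8,145*8:206*8]
    r=cv2.matchTemplate(b,t,cv2.TM_CCOEFF_NORMED);_,v,_,l=cv2.minMaxLoc(r);print(f,round(v,3),(l[0]-80)/8,(l[1]-80)/8)
p=np.array([.70,.29,.137]);print("px per mm",(proj("side",p+[0,0,-.01])-proj("side",p))/10)
crop("s14","s14c",140,225,240,305,8)
```

```text
s0 0.984 0.0 0.0
s7 0.954 0.125 0.125
s8 0.951 0.25 -0.125
s9 1.0 0.0 0.0
s10 0.96 0.125 -0.125
s11 0.957 0.625 1.875
s12 0.955 1.0 3.0
s13 0.954 1.0 3.125
s14 0.953 1.0 3.125
px per mm [[0.06313619 0.21695569]]
```

View pics/s14c.png

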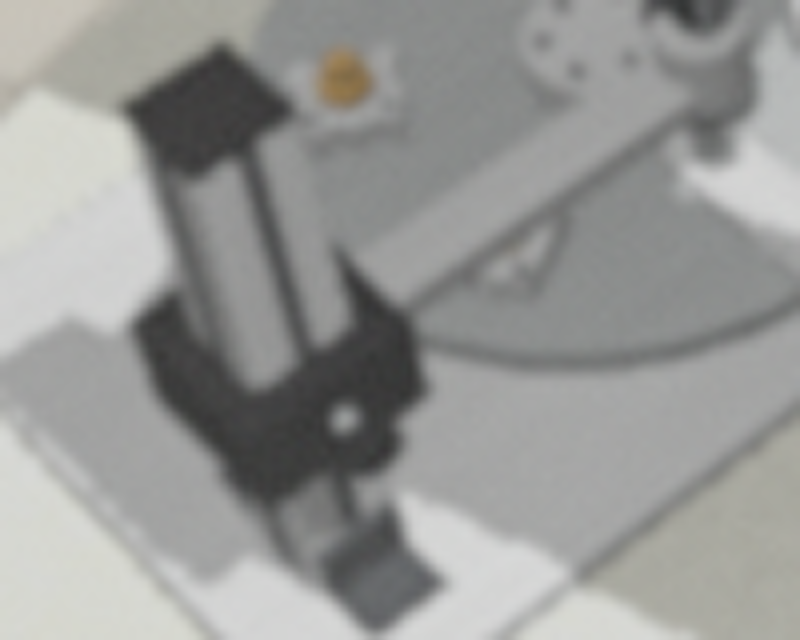

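```bash
python3 -m handwheel '0 0 -0.0003 0;0 0 0 0;0 0 0 0'|egrep 'tcp|force'
python3 -m handwheel '0 0 0 0'|egrep 'force'
python3 -m handwheel '0 0 -0.0003 0;0 0 0 0;0 0 0 0'|egrep 'tcp|force'
python3 -m handwheel '0 0 0 0'|egrep 'force'
```

```text
tcp_pos: [0.6486, 0.1123, 0.1205]
contact_force: [-2.8, -1.3, 5.1]
contact_force: [-1.7, -0.4, 4.6]
tcp_pos: [0.6485, 0.1123, 0.1202]
contact_force: [-3.0, -1.2, 6.3]
contact_force: [-2.1, -0.6, 5.9]
```

```bash
python3 -m handwheel '0 0 -0.0002 0;0 0 0 0;0 0 0 0'|egrep 'tcp|force'
python3 -m handwheel '0 0 0 0'|egrep 'force'
python3 -m handwheel '0 0 0 0'|egrep 'force'
```

```text
tcp_pos: [0.6486, 0.1123, 0.1201]
contact_force: [-3.3, 0.1, 7.0]
contact_force: [-2.8, -0.3, 7.1]
contact_force: [-2.8, 0.2, 7.1]
```

```bash
python3 -m handwheel '0 0 -0.0003 0;0 0 0 0;0 0 0 0'|egrep 'tcp|force'
python3 -m handwheel '0 0 0 0'|egrep 'tcp|force'
python3 -m handwheel '0 0 0 0'|egrep 'tcp|force'
```

```text
tcp_pos: [0.6485, 0.1123, 0.1198]
contact_force: [-2.8, -0.7, 7.1]
tcp_pos: [0.6486, 0.1123, 0.1198]
contact_force: [-3.1, -0.5, 7.7]
tcp_pos: [0.6486, 0.1124, 0.1198]
contact_force: [-4.0, -0.8, 7.4]
```

```bash
python3 -m handwheel '0 0 0.005 0;0 0 0.02 0;0 0 0.04 0;0 0 0.03 0;-0.02 0.0055 0 0;-0.03 0.008 0 0;-0.035 0.0095 0 0;-0.04 0.011 0 0;-0.04 0.011 0 0;-0.03 0.008 0 0;-0.01 0.003 0 0;0 0 0 0;0 0 0 0' 0.045
python3 - <<'E'
from h import *
grab("side","s15");grab("top","t15")
s=readout.state();print(s["t"],s["tcp_pos"],s["contact_force"])
crop("s15","s15a",140,190,290,305,5.3);crop("t15","t15a",150,85,310,205,5)
g=lambda f:cv2.resize(cv2.cvtColor(cv2.imread(f"pics/{f}.png"),cv2.COLOR_BGR2GRAY),None,fx=8,fy=8,interpolation=cv2.INTER_CUBIC)
a=g("s9");t=a[250*8:288*8,155*8:196*8]
b=g("s15")[240*8:302*8,145*8:206*8];r=cv2.matchTemplate(b,t,cv2.TM_CCOEFF_NORMED);_,v,_,l=cv2.minMaxLoc(r);print((l[0]-80)/8,(l[1]-80)/8)
E
```

```text
t: 24.95
tcp_pos: [0.4449, 0.1685, 0.215]
tool_rot: [[0.964, -0.266, 0.002], [-0.266, -0.964, 0.0], [0.001, -0.001, -1.0]]
contact_force: [0.1, -0.4, 1.5]
width: 0.045
25.05 [0.44496331 0.16820436 0.21468249] [ 0.67120224 -0.18039813 -0.55319305]
1.0 3.375
```

View pics/s15a.png

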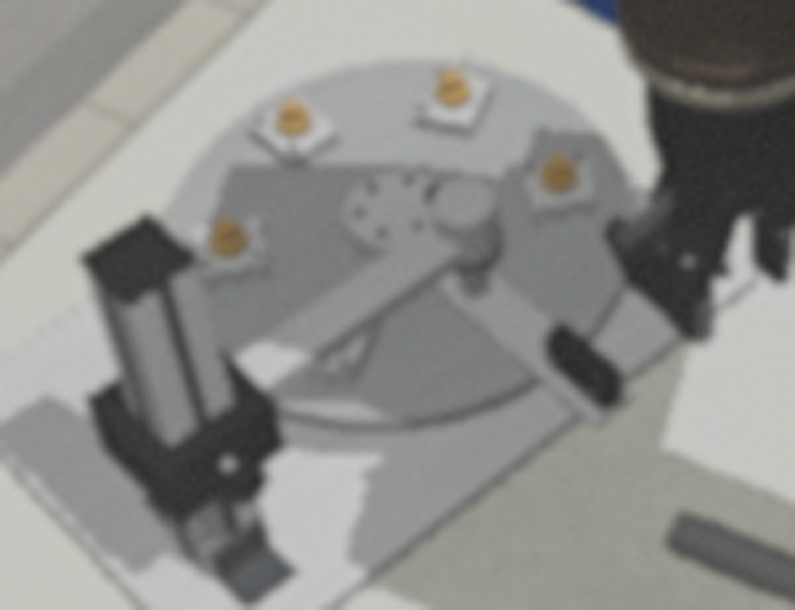

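View pics/t15a.png

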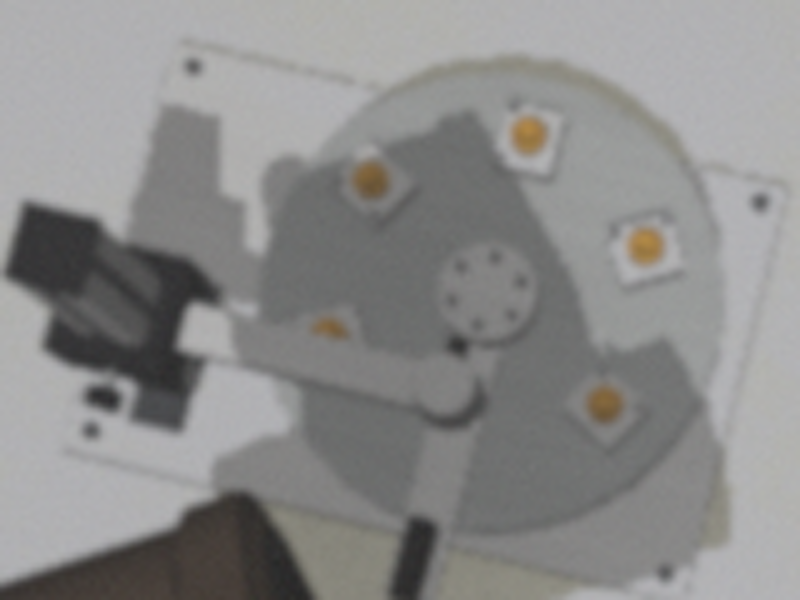

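Run:
```python
from h import *
T=lambda x,y:(150+x/5-.5,85+y/5-.5)
S=lambda x,y:(140+x/5.3-.5,190+y/5.3-.5)
print(tri(S(463,203),T(447,386)))
crop("s15","s15b",215,215,265,255,16);crop("s9","s9b",215,215,265,255,16)
# model overlay of contact: project sleeve top circle at z .144 / .142/.146
c=np.array([.6484,.1132])
for z in(.146,.144,.142): print(z,(proj("side",[*c,z])-[140,190]+.5)*5.3,(proj("top",[*c,z])-[150,85]+.5)*5)
```

```text
(array([0.64884555, 0.11179246, 0.1453119 ]), np.float64(0.0025538367405521256))
0.146 [[464.37358513 204.66837742]] [[443.29216121 384.50311459]]
0.144 [[464.69992893 207.05940925]] [[443.74850909 385.23886273]]
0.142 [[465.02555131 209.44515543]] [[444.20324131 385.97200601]]
```

View pics/s15b.png

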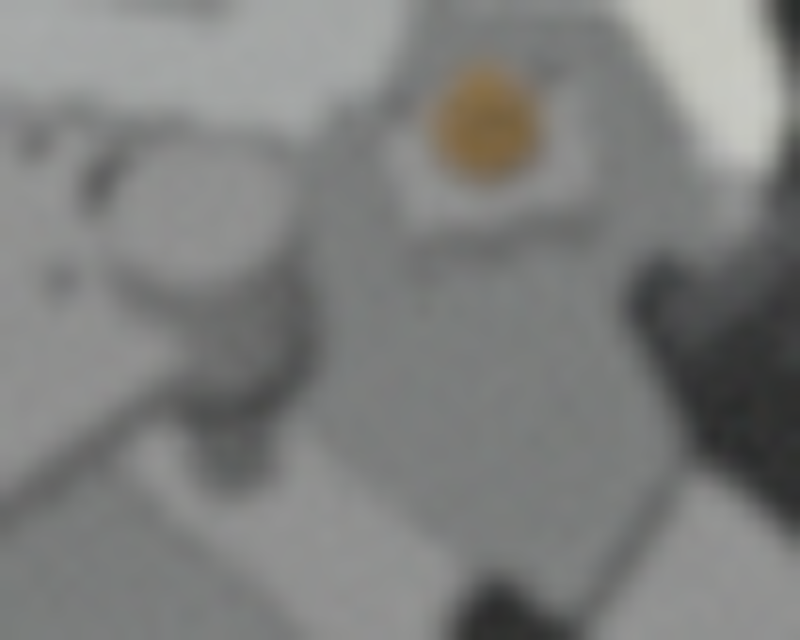

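View pics/s9b.png

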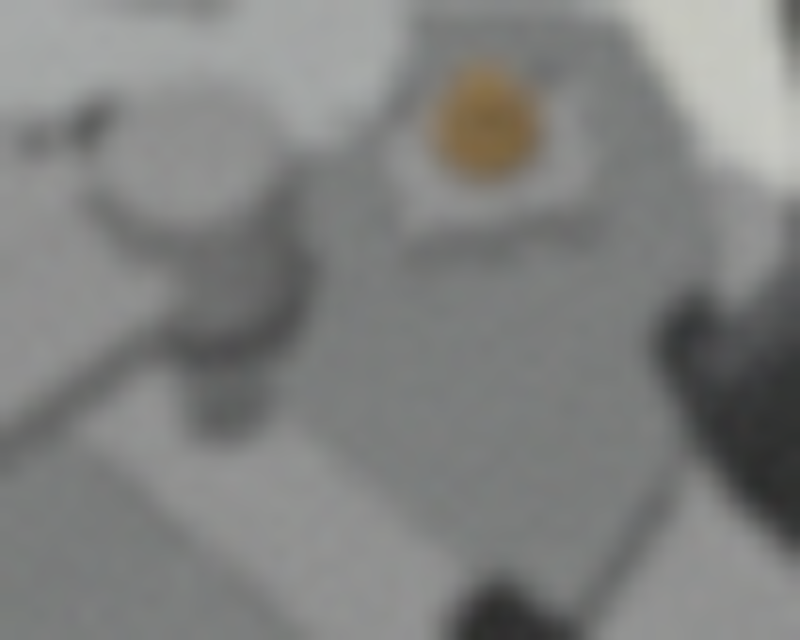

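```bash
python3 -m handwheel '0.015 -0.004 0 0;0.03 -0.0077 0 0;0.035 -0.009 0 0;0.025 -0.0062 -0.01 0;0.0077 -0.002 -0.03 0;0 0 -0.035 0;0 0 -0.035 0;0 0 -0.03 0;0 0 -0.015 0;0 0 -0.007 0;0 0 0 0;0 0 0 0' 0.045 20
python3 -m handwheel '0 0 0 0;0 0 0 0;0 0 0 0' 0.019 20
```

```text
t: 26.25
tcp_pos: [0.5573, 0.1393, 0.0531]
tool_rot: [[0.964, -0.266, 0.001], [-0.266, -0.964, 0.0], [0.001, -0.0, -1.0]]
contact_force: [0.3, -0.0, 0.8]
width: 0.0451
t: 26.55
tcp_pos: [0.5566, 0.1395, 0.0533]
tool_rot: [[0.964, -0.266, 0.001], [-0.266, -0.964, 0.0], [0.001, -0.0, -1.0]]
contact_force: [-0.0, 0.2, -0.1]
width: 0.0192
```

```bash
python3 -m handwheel '0 0 0 0;0 0 0 0;0 0 0 0' 0 20
python3 - <<'E'
from h import *
s=readout.state();print(s["wrist_torque"])
E
```

```text
t: 26.85
tcp_pos: [0.5566, 0.1395, 0.0533]
tool_rot: [[0.964, -0.266, 0.001], [-0.266, -0.964, 0.0], [0.001, -0.0, -1.0]]
contact_force: [-1.0, 0.0, 6.5]
width: 0.0156
[-0.05880148  0.15451478  0.01744537]
```

```bash
python3 -m handwheel '0 0 0.0003 0;0 0 0 0'|egrep 'tcp|force'
```

```text
tcp_pos: [0.5566, 0.1395, 0.0533]
contact_force: [0.7, 0.5, 5.3]
```

```bash
python3 -m handwheel '0 0 0.0006 0;0 0 0 0'|egrep 'tcp|force'
python3 -m handwheel '0 0 0.0003 0;0 0 0 0'|egrep 'tcp|force'
```

```text
tcp_pos: [0.5566, 0.1395, 0.0535]
contact_force: [3.4, 0.4, -2.7]
tcp_pos: [0.5564, 0.1395, 0.0537]
contact_force: [3.9, 0.1, -2.5]
```

```bash
python3 -m handwheel '0 0 -0.0003 0;0 0 0 0'|egrep 'tcp|force'
python3 -m handwheel '-0.0010 0.0003 0 0;-0.0029 0.0008 0 0;-0.0048 0.0013 0 0;0 0 0 0'|egrep 'tcp|force'
```

```text
tcp_pos: [0.5564, 0.1394, 0.0535]
contact_force: [3.3, 0.2, -2.8]
tcp_pos: [0.5463, 0.1419, 0.0534]
contact_force: [-1.9, 1.2, -1.5]
```

```bash
python3 -m handwheel '-0.0058 0.0016 0 0;-0.0077 0.0021 0 0;-0.0077 0.0021 0 0;-0.0077 0.0021 0 0;-0.0077 0.0021 0 0;-0.0077 0.0021 0 0;-0.0077 0.0021 0 0;-0.0077 0.0021 0 0;-0.0077 0.0021 0 0;-0.0077 0.0021 0 0;-0.0077 0.0021 0 0;-0.0077 0.0021 0 0;0 0 0.005 0;0 0 0.015 0;0 0 0.02 0;0 0 0 0'
python3 - <<'E'
from h import *
grab("side","s16");crop("s16","s16a",140,190,320,320,4.4)
s=readout.state();print(s["tcp_pos"],s["contact_force"],s["width"])
g=lambda f:cv2.resize(cv2.cvtColor(cv2.imread(f"pics/{f}.png"),cv2.COLOR_BGR2GRAY),None,fx=8,fy=8,interpolation=cv2.INTER_CUBIC)
a=g("s15");t=a[250*8:288*8,155*8:196*8]
b=g("s16")[240*8:302*8,145*8:206*8];r=cv2.matchTemplate(b,t,cv2.TM_CCOEFF_NORMED);_,v,_,l=cv2.minMaxLoc(r);print((l[0]-80)/8,(l[1]-80)/8)
E
```

```text
t: 29.65
tcp_pos: [0.4587, 0.167, 0.0957]
tool_rot: [[0.964, -0.266, 0.004], [-0.266, -0.964, 0.001], [0.003, -0.002, -1.0]]
contact_force: [-0.9, -0.4, -1.4]
width: 0.0157
[0.45819147 0.16681392 0.09462457] [ 0.10542534 -0.21114729 -1.58318471] 0.01540858915952184
0.125 0.125
```

View pics/s16a.png

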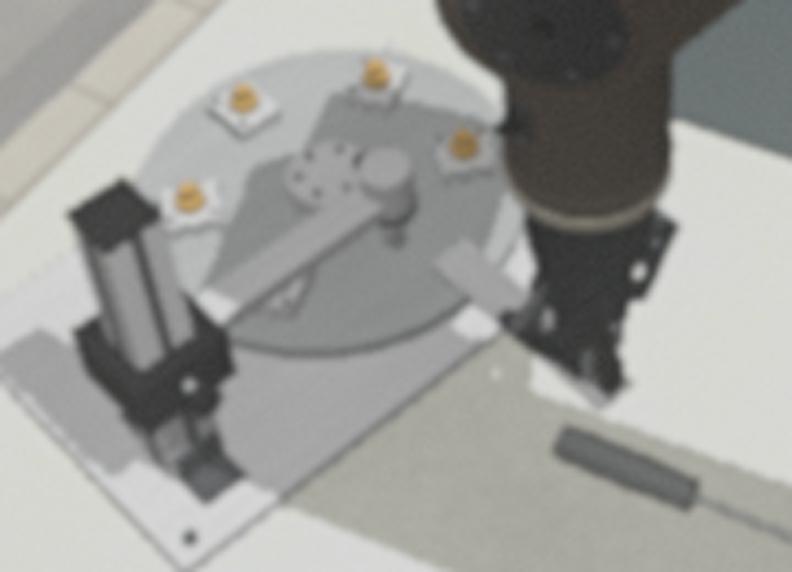

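```bash
python3 -m handwheel '-0.006 -0.003 0 0;-0.004 -0.02 0 0;0 -0.026 0 0;0 -0.026 0 0;0 -0.026 0 0;0 -0.026 0 0;0 -0.026 0 0;0 -0.026 0 0;0 -0.026 0 0;0 -0.026 0 0;0 -0.026 0 0;0 -0.026 0 4;0.003 -0.026 0 6;0.004 -0.026 0 6;0.004 -0.026 0 6;0.004 -0.019 0 4.1;0 -0.005 0 0;0 0 0 0;0 0 0 0'
python3 - <<'E'
from h import *
s=readout.state();print(s["tcp_pos"],np.array([.463,-.2182])-s["tcp_pos"][:2])
grab("side","s17");crop("s17","s17a",240,110,370,215,5.5)
E
```

```text
t: 31.6
tcp_pos: [0.4612, -0.2175, 0.093]
tool_rot: [[0.983, 0.184, -0.001], [0.184, -0.983, 0.001], [-0.001, -0.001, -1.0]]
contact_force: [-0.2, -0.1, -0.6]
width: 0.0157
[ 0.46118452 -0.21751393  0.09301545] [ 0.00181548 -0.00068607]
```

View pics/s17a.png

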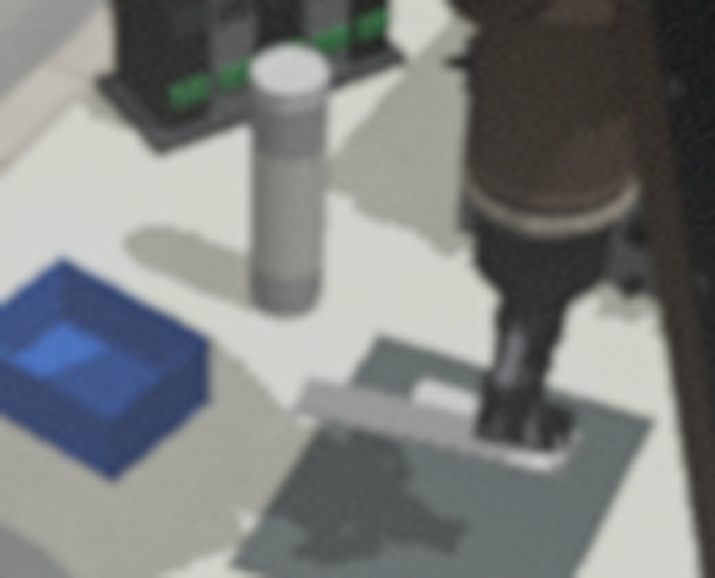

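Lower from 0.093 to about -0.0055.

```bash
python3 -m handwheel '0.0018 -0.0007 -0.02 0;0 0 -0.03 0;0 0 -0.025 0;0 0 -0.013 0;0 0 -0.006 0;0 0 0 0;0 0 0 0'|egrep 'tcp|force'
python3 -m handwheel '0 0 -0.002 0;0 0 0 0'|egrep 'tcp|force'
python3 -m handwheel '0 0 -0.001 0;0 0 0 0'|egrep 'tcp|force'
```

```text
tcp_pos: [0.4644, -0.2193, 0.0002]
contact_force: [0.6, -0.6, 0.9]
tcp_pos: [0.4643, -0.2194, -0.0019]
contact_force: [-0.3, 0.2, -0.8]
tcp_pos: [0.464, -0.2193, -0.0033]
contact_force: [0.1, 0.0, -0.9]
```

```bash
python3 -m handwheel '0 0 -0.001 0;0 0 0 0'|egrep 'tcp|force'
python3 -m handwheel '0 0 -0.001 0;0 0 0 0'|egrep 'tcp|force'
python3 -m handwheel '0 0 -0.0007 0;0 0 0 0'|egrep 'tcp|force'
```

```text
tcp_pos: [0.4638, -0.2191, -0.0046]
contact_force: [0.3, 0.0, -1.1]
tcp_pos: [0.4639, -0.2192, -0.0056]
contact_force: [0.3, -0.7, -0.2]
tcp_pos: [0.4639, -0.2192, -0.0058]
contact_force: [-2.6, 1.5, 12.0]
```

Mat contact. Release and lift.

```bash
python3 -m handwheel '0 0 0.0006 0;0 0 0 0;0 0 0 0;0 0 0 0;0 0 0 0' 0.045|egrep 'force|width'
python3 -m handwheel '0 0 0.02 0;0 0 0.03 0;0 0 0.04 0;0 0 0.04 0;0 0 0.03 0;-0.02 -0.02 0 0;-0.02 -0.02 0 0;-0.02 -0.025 0 0;-0.02 -0.025 0 0;-0.02 -0.025 0 0;-0.02 -0.025 0 0;-0.01 -0.02 0 0;0 0 0 0;0 0 0 0;0 0 0 0'
python3 - <<'E'
from h import *
grab("side","s18");grab("top","t18")
crop("s18","s18a",240,150,370,240,6);crop("t18","t18a",150,85,420,255,2.9)
g=lambda f:cv2.resize(cv2.cvtColor(cv2.imread(f"pics/{f}.png"),cv2.COLOR_BGR2GRAY),None,fx=8,fy=8,interpolation=cv2.INTER_CUBIC)
a=g("s15");t=a[250*8:288*8,155*8:196*8]
b=g("s18")[240*8:302*8,145*8:206*8];r=cv2.matchTemplate(b,t,cv2.TM_CCOEFF_NORMED);_,v,_,l=cv2.minMaxLoc(r);print((l[0]-80)/8,(l[1]-80)/8)
crop("s18","s18b",140,190,290,305,5.3)
E
```

```text
contact_force: [0.4, 0.5, 0.6]
width: 0.0449
t: 35.35
tcp_pos: [0.334, -0.3784, 0.1543]
tool_rot: [[0.983, 0.186, -0.0], [0.186, -0.983, 0.001], [-0.0, -0.001, -1.0]]
contact_force: [-0.8, 0.8, -0.5]
width: 0.0447
0.0 0.0
```

View pics/s18a.png

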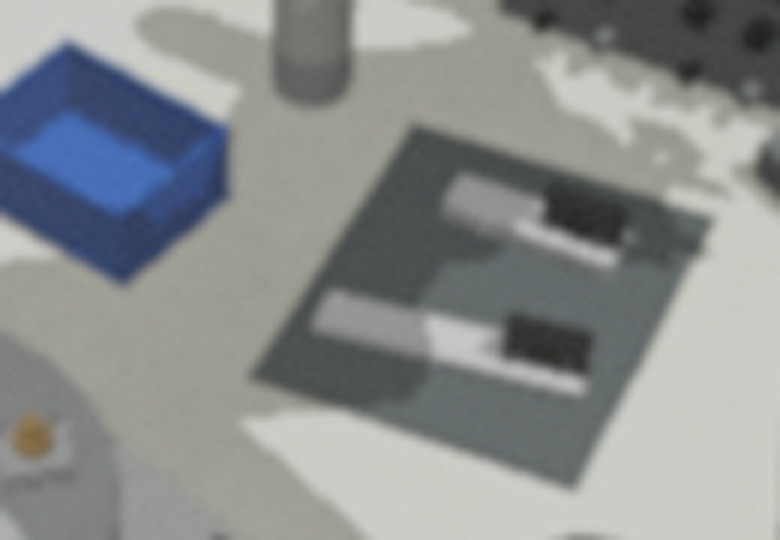

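View pics/t18a.png

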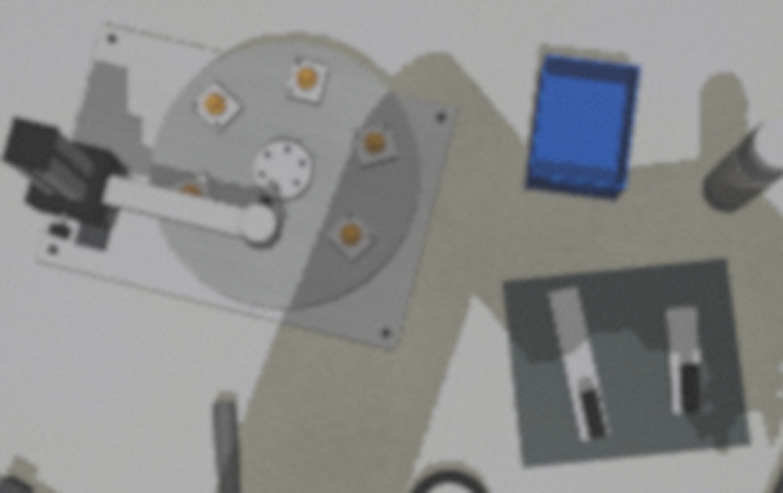

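View pics/s18b.png

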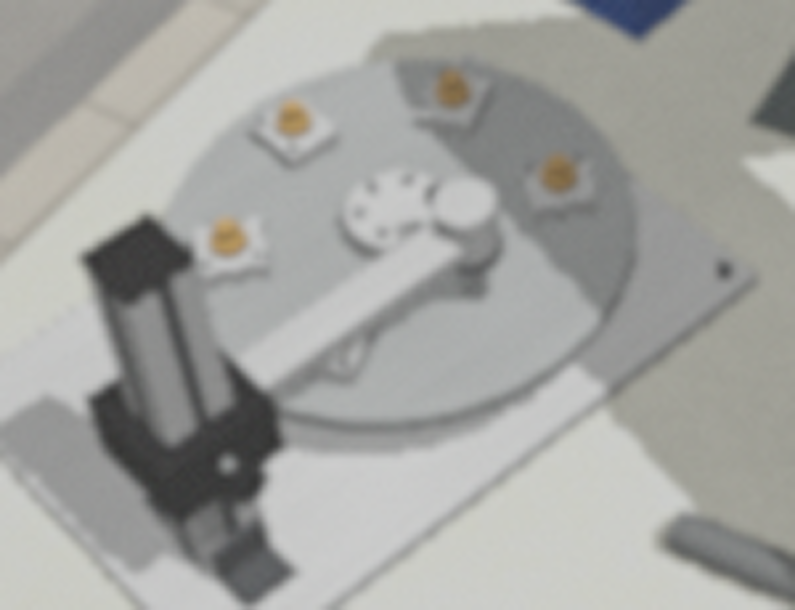

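```bash
python3 -c "
from plant import order
print(order.finish_job())"
```

```text
the job is handed in; nothing more can be done
None
```

I set the sensor with the long, thin gauge, laid the gauge back flat on the mat, and handed the job in at about 35 s, with the arm clear of everything. How hard the face pressed the blade is my estimate. Whether it counts as "just touching" was not confirmed.

**Inserting the gauge:** I slid the blade in along the lane until it stopped at the hub, with about 6.5 N along the blade and little vertical load. The camera views agreed, and I then let go. Partway in, the press on the dial rose to about 15 N, so I eased off before reaching the hub.

**Setting the height:**
- I pressed the sleeve in steps down to 0.2–0.3 mm. The force levelled off near 5 N (the slide's drag), then rose to 7.4 N at roughly 3 N per mm, where I stopped.
- From the force, the face gave about 0.5 mm. Measured against the touched heights it would be 0.5–1.0 mm.
- The two-camera estimate of the sleeve top was 145 mm. Exact touch is 144 mm, and the camera error is about 2 mm.

**Last checks:** after the gauge came out, image matching showed no movement of the slide (0.0 px). The gauge lies close to where it started. The other gauge and the other things in view look unmoved by eye; I did not measure them.

**What disagreed or went wrong:**
- The fingertips stood about 23 mm higher than the reported TCP. My first grasp closed on top of the handle, touching it with about 7 N. I measured the offset by touching the handle top and corrected for it.
- Regripping pushed the handle down with about 6.5 N until I relieved it. The relief went a little too far, so the handle was pulled up with about 2.8 N as I began to draw the gauge out. The blade may have moved slightly under the face at that point.

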